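# Hang the parts pail on the spring scale

### The arm

A 6-joint arm with a two-finger parallel gripper is mounted at the origin on the work surface. World frame = base frame: x ahead of the robot, y to its left, z up, the work surface at z = 0. Lengths are in m, angles in rad, forces in N, time in s.
With the tool pointing down it reaches from about 0.4 to 0.825 m from the base axis. Payload 7 kg.
Tool frame: the origin (TCP) lies between the finger pads; the fingertips stand 11 mm ahead of it and the grasp point (between the pads) lies 8 mm behind it; x points along the fingers, z is the direction in which the jaws open and shut, and the axes are right-handed (so a half turn about x gives the same grasp; the last joint's range is limited). The gripper opens to 88 mm and grips with 3 to 60 N. Pads are 19 mm wide; open, the fingers measure 130 mm over their backs; the gripper's body (78 mm by 193 mm) begins 47 mm behind the grasp point.
Start: joints at [-1.029, 0.359, 0.012, 0, -1.224, -0.288], TCP at [0.169, -0.653, 0.238] pointing down, gripper open.
Joint ranges: [-3.07, 3.07], [-1.43, 2.12], [-1.02, 1.25], [-3.03, 1.67], [-3.05, -0], [-3.03, 3.03]. Speed limits (rad/s): [2.39, 2.39, 3.01, 3.14, 3.14, 3.14].

### API

Orientations are given as [roll, pitch, yaw] about the fixed x, y, z axes, in that order (R = Rz(yaw) Ry(pitch) Rx(roll)).
In Python, from station import arm gives the robot as it stands.
- The arm moves only by the tool jog_arm, never from a script. Its argument "motion" is a list of rows, each an object of numbers: "dx", "dy", "dz": the shift along the tool's x, y, z in m; "twist": the turn about the tool's x in degrees. In form: [{"dx": .., "dy": .., "dz": .., "twist": ..}, ...]. A call has 1 to 20 rows; each row is the pose to reach, as a shift and turn from the pose commanded when the call began, along the tool's axes at that moment; what a row does not reach only later rows make up. A row lasts 1/12 s, in which the tool goes at most 41.7 mm and 7.16 degrees, less where a joint would pass 70% of its speed; a pose out of reach is approached as far as the arm can. A call with a gripper value outside its range is refused whole. "gripper" is the finger opening in m, from 0 to 0.0876, set as the call begins (left out, the last holds). The fingers move at their own pace and stop on an object; "newtons" is the grip in N (left out, the last holds). Time passes only in rows, so rows that repeat a pose let the fingers close. It gives the time, the measured TCP pose, the force and the opening at its end, in the units of the state.
- arm.get_state(): the state, without advancing time (a new reading comes with each control period).
- arm.grab_frame(name): name is "scene" or "top"; returns the picture (400x640x3 uint8, red, green, blue); there is no depth.
- arm.camera_model(name): a dict with "camera_matrix" (3x3 intrinsics, pixels), "eye" and "attitude" of the camera in the world. Camera axes: x right, y down, z forward; pixel columns grow to the right and rows downward; lengths in m; the calibration is good to about 2 mm. A picture is of the moment at which its call begins. camera_model takes no time and is no camera call.
- arm.job_done(): hands the job in, once; it reports no verdict.
The state is a dict: "t": time; "q": joint angles; "qd": joint speeds; "joint_efforts": joint torques, N m; "eef_pos": TCP position; "ee_rot": TCP orientation; "force": force on the tool from outside, world axes, zero at the start; "moment": the same for the moment, N m; "width": finger opening in m.
Only numpy, scipy, OpenCV 4.12 (cv2) and the standard library are available. Lean on these libraries where they do the work, as an engineer would, in place of code of your own. Each camera call takes 0.05 s, during which the arm holds its last target.

### The job

Swing the flat-lying bail of the small steel pail up until it stands upright, with the pail still standing on the bench, then lift the pail by its bail and hang it on the spring scale so that the bail's grip lies in the seats of both prongs of the twin hook, about centred. The hook is set at a different height each time and the scale is delicate: let the weight down onto it gently, by feel, never pressing, jerking or dropping (10 N at most), and leave the pail hanging free, level and still. Do not tip the pail so that its fittings could spill, and leave the other things on the bench where they are.

Things in the scene. Friction and masses are not known exactly. Their poses are not given: they have to be found in the camera images.
- pail: the small round steel parts pail, standing free: 110 mm across at the rim, 100 mm at the foot, 75 mm high, 0.34 to 0.48 kg in all. Origin: centre of its underside, z up. Its bail's hinge axis runs along the pail's y, 68 mm above the origin; the flat bail lies out beyond the rim on the pail's +x side.
- bail_grip (a point): middle of the bail's straight grip: a round black plastic tube 12 mm thick and 96 mm long that turns freely on the bail's wire, parallel to the pail's y, 107 mm from the hinge axis. Wire arms run from its ends to the rim. When flat there is a 46 mm gap between grip and rim; when upright, 94 mm from grip to rim. The point's own x axis points from the hinge to the grip.
- bail (a joint): angle of the bail: 0 = lying flat (level) towards the pail's +x, 1.57 = upright above the pail, 3.14 = flat on the other side. The hinge is stiff (about 0.06 N m), so the bail stays where it is left.
- scale: the spring scale, fixed: off-white base plate 200 x 150 mm, 12 high, and a steel post 18 mm thick and 245 high, 98 mm behind the origin, that carries a twin hook reaching forward. Origin: on the bench straight below the hook's seat; x points back to the post, so the hook points along -x; y runs across the two prongs. It bears at most 10 N in all.
- hook_mid (a point): fixed point 238 mm above the scale's origin, scale's axes: the MIDDLE of the hook's setting range, not the hook itself. A collar sets the hook anew each time, so the 12 mm grip lying in the unloaded seat has its centre from 22 mm below to 22 mm above this point; find it by feel or sight. The hook is sprung: it gives 0.5 mm per newton downwards, up to 22 mm.
- hook_tips (a point): fixed point midway between the two prong tips (with the hook in mid setting). The prongs are steel, 8 mm thick, at the scale's y = -34 and +34 mm. From a crossbar at x = +80 mm they slope slightly down to the seat (x = 0, lowest point), then turn up to tips at x = -22 mm, 18 mm above the seat. The bail must pass over the tips from the front, with the prongs between grip and pail rim.
- carton_mid: bystander, loose: plain brown stock carton 62 x 50 mm, 45 high; origin at the centre of its underside or on its axis
- carton_white: bystander, loose: plain white carton 70 x 55 mm, 60 high; origin at the centre of its underside or on its axis
- carton_long: bystander, loose: brown carton 130 x 50 mm, 50 high; origin at the centre of its underside or on its axis
- jar: bystander, loose: round grey jar, 60 mm across, 75 high; origin at the centre of its underside or on its axis
- spanner: bystander, loose: steel spanner 150 mm long, lying flat; origin at the centre of its underside or on its axis
- collar_ring: bystander, loose: dark steel ring 68 mm across, 20 high; origin at the centre of its underside or on its axis
- elbow: bystander, loose: brass pipe elbow, 28 mm thick, arms 45 and 30 mm; origin at the centre of its underside or on its axis
Not all that is in view belongs to the job. Leave any red look-alike of the pail alone. Leave any green look-alike of the scale alone.

How it is judged:
By the outcome, as a careful person would: the job done as asked, in the order asked, and still so for the second after the job is handed in, with the robot touching nothing.
It also fails if it takes over 72 s, if anything falls off the work surface, if the arm or the gripper's body presses on something with over 40 N, if the wrist force passes 120 N, or if a joint passes its speed limit or range.

## Working session

There is one attempt and no reset: what is moved stays moved. The work goes in short steps, Python scripts to look and compute and a tool call to move; the robot and the scene stay as the last step left them, time stands still between calls to the robot, and variables do not carry over. Pictures are saved under pics/ and viewed, and the job is handed in when it is done.

Besides the shell and the picture viewer there is one more tool, called as name([rows], argument=value, ...), one row to a line, values as JSON. jog_arm: Moves the arm, as the interface text tells. Its arguments: {"type":"object","properties":{"motion":{"type":"array"},"gripper":{"type":"number"},"newtons":{"type":"number"}},"required":["motion"]}

```bash
ls; mkdir -p pics; python3 - <<'E'
from station import arm
import cv2
print(arm.get_state())
for n in ["scene","top"]:
    im=arm.grab_frame(n); cv2.imwrite(f"pics/{n}0.png",im[:,:,::-1]); print(n,arm.camera_model(n))
E
```

```text
pics
{'t': 0.0, 'q': array([-1.02890464e+00,  3.59367531e-01,  1.10788312e-02, -3.41154099e-04,
       -1.22410159e+00, -2.88126956e-01]), 'qd': array([-0.00060712,  0.00032554, -0.00030189,  0.00171746,  0.00063074,
       -0.00136468]), 'joint_efforts': array([-1.81423053e-03, -5.82722962e+01,  2.93051845e+01,  6.99702144e+00,
        6.79300865e-03, -1.65119905e-04]), 'eef_pos': array([ 0.16933473, -0.65293686,  0.2366455 ]), 'ee_rot': array([0.08960111, 1.56917041, 1.91404599]), 'force': array([ 0.18251166, -0.51091785,  0.2693666 ]), 'moment': array([ 0.02129639,  0.04419021, -0.04414608]), 'width': 0.08766807933020683}
scene {'camera_matrix': array([[519.99850476,   0.        , 319.61163383],
       [  0.        , 519.99850476, 208.73899436],
       [  0.        ,   0.        ,   1.        ]]), 'eye': array([1.22431812, 0.3870214 , 1.24383948]), 'attitude': array([-2.50147944, -0.00543005,  2.06960351])}
top {'camera_matrix': array([[508.07466786,   0.        , 313.06662885],
       [  0.        , 508.07466786, 203.81601232],
       [  0.        ,   0.        ,   1.        ]]), 'eye': array([ 0.32330524, -0.00808238,  1.68466299]), 'attitude': array([-3.02647387, -0.00840766, -1.54217604])}
```

View pics/scene0.png

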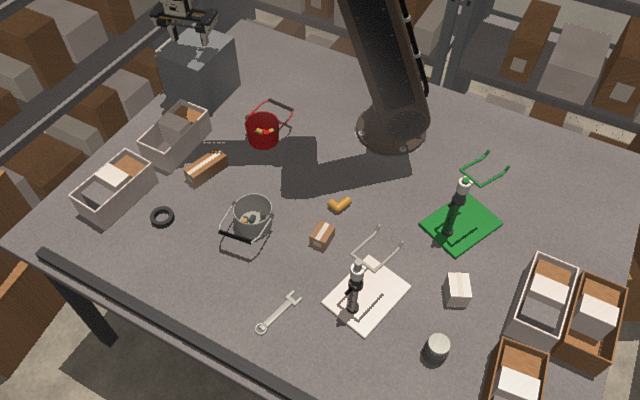

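View pics/top0.png

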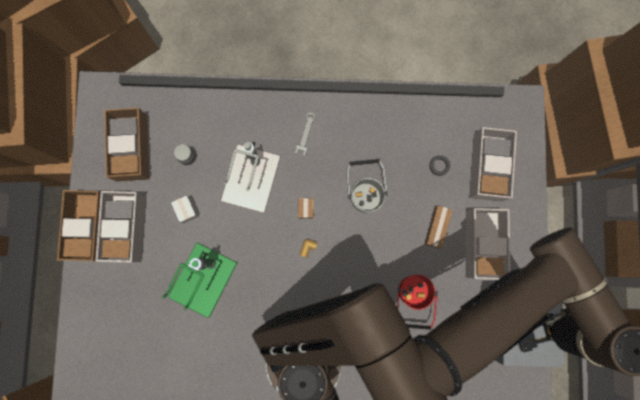

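```bash
cat > h.py <<'E'
import numpy as np, cv2
from scipy.spatial.transform import Rotation as R
from station import arm
C={n:arm.camera_model(n) for n in("scene","top")}
def ray(n,u,v):
    c=C[n];K=c["camera_matrix"];d=np.linalg.solve(K,[u,v,1.]);return np.array(c["eye"]),R.from_euler("xyz",c["attitude"]).apply(d)
def onz(n,u,v,z):
    e,d=ray(n,u,v);return e+d*(z-e[2])/d[2]
def proj(n,p):
    c=C[n];q=R.from_euler("xyz",c["attitude"]).inv().apply(np.asarray(p)-c["eye"]);q=q@c["camera_matrix"].T;return q[...,:2]/q[...,2:]
def tri(uv1,uv2):
    e1,d1=ray("scene",*uv1);e2,d2=ray("top",*uv2);d1/=np.linalg.norm(d1);d2/=np.linalg.norm(d2)
    s=np.linalg.lstsq(np.c_[d1,-d2],e2-e1,rcond=None)[0];a=e1+d1*s[0];b=e2+d2*s[1];return (a+b)/2,np.linalg.norm(a-b)
def crop(im,x0,y0,w,h,f,name):
    c=cv2.resize(im[y0:y0+h,x0:x0+w],None,fx=f,fy=f,interpolation=cv2.INTER_CUBIC)
    for k in range(0,w,10): cv2.putText(c,str(x0+k),(k*f,8),0,.3,(0,0,255),1) if k%20==0 else None
    for k in range(0,h,20): cv2.putText(c,str(y0+k),(0,k*f+4),0,.3,(0,0,255),1)
    cv2.imwrite("pics/"+name,c)
E
python3 - <<'E'
from h import *
s=cv2.imread("pics/scene0.png");t=cv2.imread("pics/top0.png")
crop(s,310,215,110,130,6//1-1,"c_scale_s.png");crop(t,210,130,90,90,7,"c_scale_t.png")
crop(s,200,180,100,90,7,"c_pail_s.png");crop(t,330,145,80,80,7,"c_pail_t.png")
a=cv2.imread("pics/c_scale_s.png");
E
```

```text
(no output)
```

View pics/c_scale_s.png

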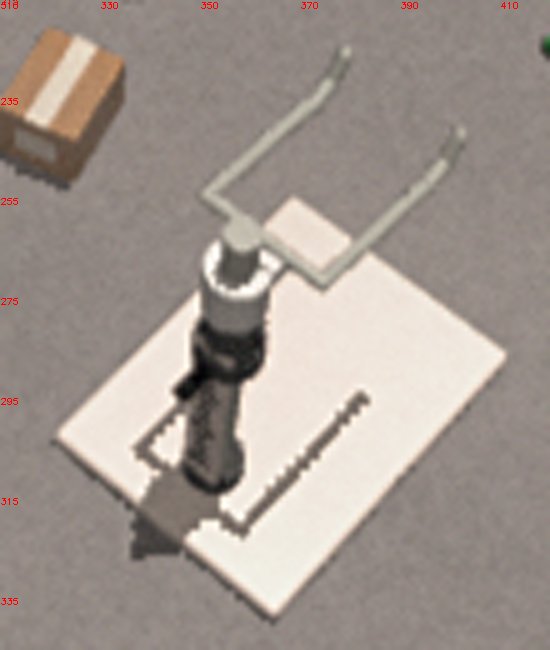

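View pics/c_scale_t.png

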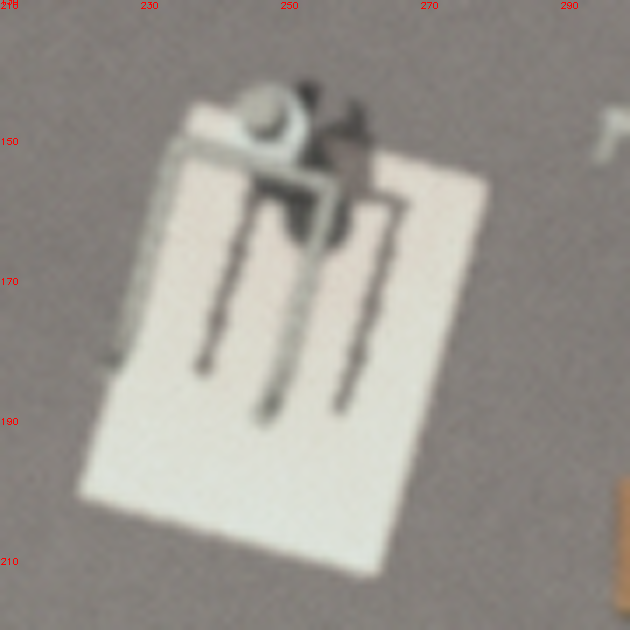

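View pics/c_pail_s.png

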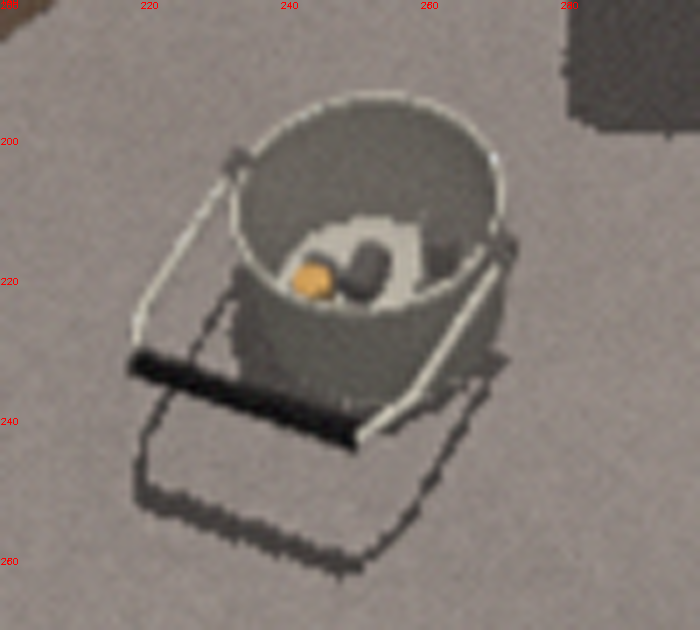

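View pics/c_pail_t.png

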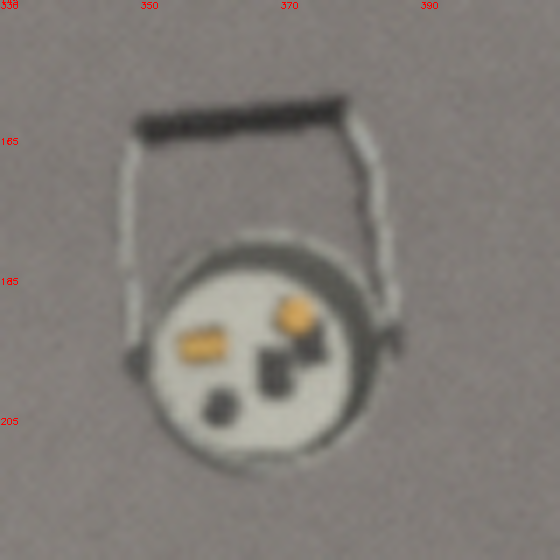

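```bash
python3 - <<'E'
from h import *
def u(px,py,x0,y0,f): return ((px+.5)/f-.5+x0,(py+.5)/f-.5+y0)
S=lambda x,y:u(x,y,310,215,5);T=lambda x,y:u(x,y,210,130,7)
P=lambda x,y:u(x,y,200,180,7);Q=lambda x,y:u(x,y,330,145,7)
np.set_printoptions(precision=4,suppress=True)
for n,a,b in [("gripL",P(133,362),Q(140,130)),("gripR",P(353,437),Q(343,108)),("hingeL",P(237,162),Q(135,365)),("hingeR",P(507,248),Q(395,338)),
 ("tipA",S(347,50),T(112,362)),("tipB",S(461,130),T(265,415)),("corA",S(207,193),T(180,148)),("corB",S(323,280),T(327,183)),("posttop",S(242,230),T(264,116))]:
    p,e=tri(a,b);print(n,p,e)
for a,b in [((55,433),(80,0)),((293,197),0),((507,353),0),((275,618),0)]:
    print("plateS",onz("scene",*S(*a),.012)[:2])
for a in [(190,103),(487,183),(380,577),(80,495)]: print("plateT",onz("top",*T(*a),.012)[:2])
# grip pixels black mask
for n,f,x0,y0,w,h in [("scene","scene0",210,220,45,30),("top","top0",340,150,45,20)]:
    g=cv2.cvtColor(cv2.imread(f"pics/{f}.png"),6)[y0:y0+h,x0:x0+w]
    m=(g<(45 if n=="scene" else 70)).astype(np.uint8)
    k,l,st,c=cv2.connectedComponentsWithStats(m);i=1+np.argmax(st[1:,4]);print(n,st[i],c[i]+[x0,y0])
    globals()[n+"g"]=tuple(c[i]+[x0,y0])
print(tri(sceneg,topg))
E
```

```text
gripL [ 0.66   -0.1624  0.124 ] 0.08606624817102326
gripR [ 0.6445 -0.187   0.0506] 0.0858718184742135
hingeL [ 0.5596 -0.1711  0.1263] 0.10752324647862861
hingeR [ 0.5345 -0.2004  0.0415] 0.11333621270427024
tipA [0.5523 0.2086 0.2769] 0.049346287574212395
tipB [0.5274 0.2088 0.1839] 0.05794520176682314
corA [0.6441 0.186  0.2659] 0.052897441946264875
corB [0.6302 0.1856 0.1758] 0.05449024965776826
posttop [0.6525 0.1795 0.2427] 6.392234918024374e-05
plateS [0.6783 0.1001]
plateS [0.4881 0.1471]
plateS [0.5212 0.289 ]
plateS [0.7148 0.2448]
plateT [0.7105 0.2452]
plateT [0.6758 0.1016]
plateT [0.485  0.1452]
plateT [0.5198 0.2885]
scene [  9  11  32  13 116] [234.9483 236.6379]
top [10 10 29  5 83] [364.253  161.8434]
(array([ 0.6503, -0.1772,  0.0778]), np.float64(0.00040352546585326266))
```

```bash
python3 - <<'E'
from h import *
def u(px,py,x0,y0,f): return ((px+.5)/f-.5+x0,(py+.5)/f-.5+y0)
S=lambda x,y:u(x,y,310,215,5);T=lambda x,y:u(x,y,210,130,7)
P=lambda x,y:u(x,y,200,180,7);Q=lambda x,y:u(x,y,330,145,7)
np.set_printoptions(precision=4,suppress=True)
for n,a,b in [("grip1",P(133,362),Q(343,108)),("grip2",P(353,437),Q(140,130)),("hinge1",P(237,162),Q(395,338)),("hinge2",P(507,248),Q(135,365)),
 ("tip1",S(347,50),T(265,415)),("tip2",S(461,130),T(112,362)),("cor1",S(207,193),T(327,183)),("cor2",S(323,280),T(180,148)),("posttop",S(242,230),T(264,116))]:
    p,e=tri(a,b);print(n,p,e)
ps=np.array([onz("scene",*S(*a),.012)[:2] for a in [(275,618),(55,433),(293,197),(507,353)]])
pt=np.array([onz("top",*T(*a),.012)[:2] for a in [(190,103),(487,183),(380,577),(80,495)]])
for p in (ps,pt):
    c=p.mean(0);xa=(p[0]+p[1]-p[2]-p[3])/2;ya=(p[0]-p[1]+p[3]-p[2])/2
    print(c,xa,np.linalg.norm(xa),np.degrees(np.arctan2(xa[1],xa[0])),np.linalg.norm(ya),np.degrees(np.arctan2(-ya[0],ya[1])))
# rim ellipse in both
for n,f,pts,z in [("scene","scene0",[P(375,92),P(235,180),P(500,185),P(375,310),P(270,275),P(480,260),P(290,118),P(455,118)],.075),("top","top0",[Q(262,230),Q(150,360),Q(378,335),Q(250,470),Q(345,270),Q(165,285),Q(180,440)],.075)]:
    X=np.array([onz(n,*p,z)[:2] for p in pts]);A=np.c_[2*X,np.ones(len(X))];s=np.linalg.lstsq(A,(X**2).sum(1),rcond=None)[0];print(n,s[:2],np.sqrt(s[2]+s[0]**2+s[1]**2))
E
```

```text
grip1 [ 0.6578 -0.2237  0.0799] 0.002307250610064625
grip2 [ 0.6451 -0.131   0.0784] 0.0027513223858133605
hinge1 [ 0.5527 -0.2496  0.0703] 0.0004507283092859278
hinge2 [ 0.5368 -0.1308  0.0705] 0.0009969671488727317
tip1 [0.53  0.176 0.227] 0.0007086718570182063
tip2 [0.5491 0.241  0.231 ] 0.00367112344233335
cor1 [0.6301 0.1535 0.2218] 0.0026258923127652567
cor2 [0.6437 0.2177 0.2166] 0.00023789726228021595
posttop [0.6525 0.1795 0.2427] 6.392234918024374e-05
[0.6006 0.1953] [ 0.1919 -0.0456] 0.19726536086011626 -13.36063818635642 0.14743711874530085 -13.669532863159263
[0.5978 0.1951] [ 0.1907 -0.0434] 0.19560628687439463 -12.83123838955321 0.1476176334607162 -13.60648463574042
scene [ 0.5459 -0.1907] 0.053858327371997874
top [ 0.5439 -0.1883] 0.05427466229270385
```

```bash
cat >> h.py <<'E'
def state():
    return arm.get_state()
def plan(xyz,jyaw,st=None,verbose=True):
    """shift in tool axes + twist (deg) to bring TCP to xyz, jaw axis to yaw jyaw deg (mod 180)"""
    st=st or arm.get_state();M=R.from_euler("xyz",st["ee_rot"]).as_matrix()
    d=M.T@(np.asarray(xyz)-st["eef_pos"])
    zy=np.degrees(np.arctan2(M[1,2],M[0,2]))
    # positive twist about tool x (down) turns yaw negatively
    tw=-(((jyaw-zy)+90)%180-90)
    return np.round(d*1000,1),round(tw,2),zy
def show():
    st=arm.get_state();np.set_printoptions(precision=4,suppress=True)
    print("t",round(st["t"],2),"pos",st["eef_pos"],"F",st["force"],"M",st["moment"],"w",round(st["width"],4))
    M=R.from_euler("xyz",st["ee_rot"]).as_matrix();print("tool axes (cols)\n",M,"q",st["q"]);return st
E
python3 - <<'E'
from h import *
show();print(plan([.651,-.177,.17],7.5))
E
```

```text
t 0.1 pos [ 0.1694 -0.653   0.2367] F [-0.9275 -0.9936 -0.6191] M [0.021  0.0242 0.0099] w 0.0876
tool axes (cols)
 [[-0.0005 -0.968  -0.251 ]
 [ 0.0014 -0.251   0.968 ]
 [-1.      0.0001  0.0014]] q [-1.0289  0.3593  0.0112 -0.0003 -1.2241 -0.2881]
(array([  67.1, -585.7,  339.7]), np.float64(-82.96), np.float64(104.53895831158438))
```

Before reaching, these are the things that could be mistaken for one another:
- **Pails:** the grey steel pail is at scene (252,215) / top (366,195). The red look-alike is at scene (263,130) / top (416,292).
- **Scales:** the white-plate scale is at scene (367,295) / top (250,178). The green look-alike is at scene (460,222) / top (203,280).

I choose the grey pail and the white scale. The close crops confirm both:
- The black grip runs from scene (218,231) to (250,242), on the pail's +x side.
- The hook's crossbar is near the post, and its tips are at scene (379,225) and (402,241).

jog_arm([
  {"dx": 0.0, "dy": -0.015, "dz": 0.009, "twist": -2},
  {"dx": 0.0, "dy": -0.045, "dz": 0.026, "twist": -7},
  {"dx": 0.0, "dy": -0.08, "dz": 0.046, "twist": -12},
  {"dx": 0.0, "dy": -0.115, "dz": 0.067, "twist": -17},
  {"dx": 0.0, "dy": -0.15, "dz": 0.087, "twist": -22},
  {"dx": 0.0, "dy": -0.185, "dz": 0.107, "twist": -27},
  {"dx": 0.0, "dy": -0.22, "dz": 0.128, "twist": -32},
  {"dx": 0.0, "dy": -0.255, "dz": 0.148, "twist": -37},
  {"dx": 0.0, "dy": -0.29, "dz": 0.168, "twist": -42},
  {"dx": 0.0, "dy": -0.325, "dz": 0.188, "twist": -47},
  {"dx": 0.0, "dy": -0.36, "dz": 0.209, "twist": -52},
  {"dx": 0.0, "dy": -0.395, "dz": 0.229, "twist": -57},
  {"dx": 0.0, "dy": -0.43, "dz": 0.249, "twist": -62},
  {"dx": 0.0, "dy": -0.465, "dz": 0.27, "twist": -67},
  {"dx": 0.01, "dy": -0.5, "dz": 0.29, "twist": -72},
  {"dx": 0.02, "dy": -0.535, "dz": 0.31, "twist": -77},
  {"dx": 0.03, "dy": -0.565, "dz": 0.328, "twist": -80},
  {"dx": 0.04, "dy": -0.58, "dz": 0.337, "twist": -82},
  {"dx": 0.05, "dy": -0.586, "dz": 0.34, "twist": -83},
  {"dx": 0.05, "dy": -0.586, "dz": 0.34, "twist": -83},
], gripper=0.036, newtons=15)

```text
t: 1.77
eef_pos: [0.6507, -0.1758, 0.1842]
ee_rot: [-0.273, 1.566, 3.002]
force: [-0.2, -0.0, -0.7]
width: 0.0358
```

```bash
python3 - <<'E'
from h import *
show();print(plan([.651,-.177,.072],7.5))
s=arm.grab_frame("scene")[:,:,::-1];t=arm.grab_frame("top")[:,:,::-1]
cv2.imwrite("pics/s1.png",s);cv2.imwrite("pics/t1.png",t)
crop(s,180,120,140,150,5,"s1c.png")
E
```

```text
t 1.77 pos [ 0.6507 -0.1758  0.1842] F [-0.1603 -0.0154 -0.6595] M [-0.0131  0.2723  0.0176] w 0.0358
tool axes (cols)
 [[-0.0047  0.1331 -0.9911]
 [ 0.0007 -0.9911 -0.1331]
 [-1.     -0.0013  0.0046]] q [ 0.0243  0.3944 -0.0585 -0.0009 -1.1226  0.1095]
(array([112.2,   1.4,  -0.6]), np.float64(0.15), np.float64(-172.3535540891879))
```

View pics/s1c.png

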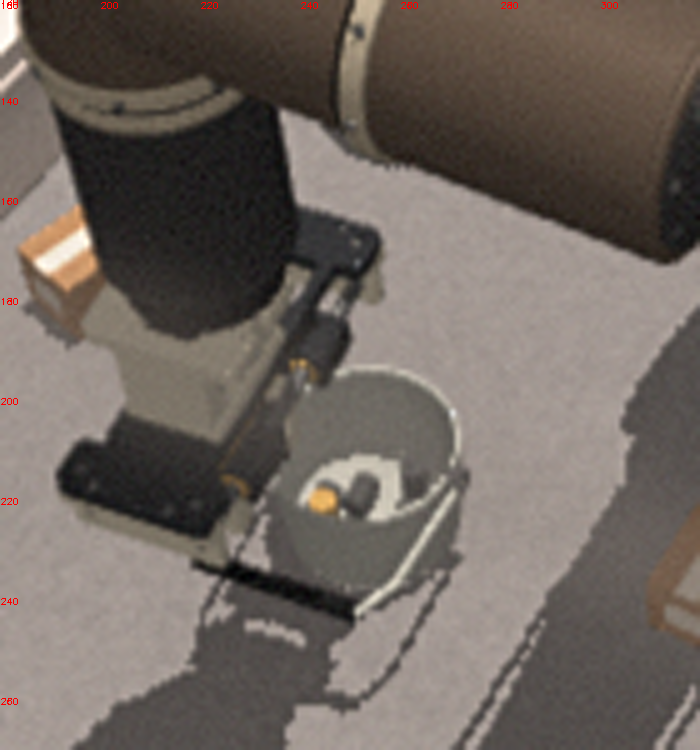

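The picture shows the gripper above the grip, with the grip's right end at scene (251,241) and the jaws straddling it along the pail's x. I'm descending now.

jog_arm([
  {"dx": 0.01, "dy": 0.0},
  {"dx": 0.025, "dy": 0.001},
  {"dx": 0.04, "dy": 0.001},
  {"dx": 0.055, "dy": 0.001},
  {"dx": 0.07, "dy": 0.001},
  {"dx": 0.085, "dy": 0.001},
  {"dx": 0.097, "dy": 0.001},
  {"dx": 0.105, "dy": 0.001},
  {"dx": 0.11, "dy": 0.001},
  {"dx": 0.112, "dy": 0.001},
  {"dx": 0.112, "dy": 0.001},
])

```text
invalid input
```

```bash
python3 - <<'E'
from h import *
show()
s=arm.grab_frame("scene")[:,:,::-1]
cv2.imwrite("pics/s2.png",s)
crop(s,190,160,100,110,6,"s2c.png")
E
```

```text
t 1.87 pos [ 0.6504 -0.1777  0.187 ] F [-0.1624 -1.0547  1.2063] M [0.0007 0.0669 0.0007] w 0.0363
tool axes (cols)
 [[-0.0018  0.1301 -0.9915]
 [-0.0002 -0.9915 -0.1301]
 [-1.     -0.0001  0.0018]] q [ 0.0218  0.391  -0.0574  0.0001 -1.1242  0.1086]
```

View pics/s2c.png

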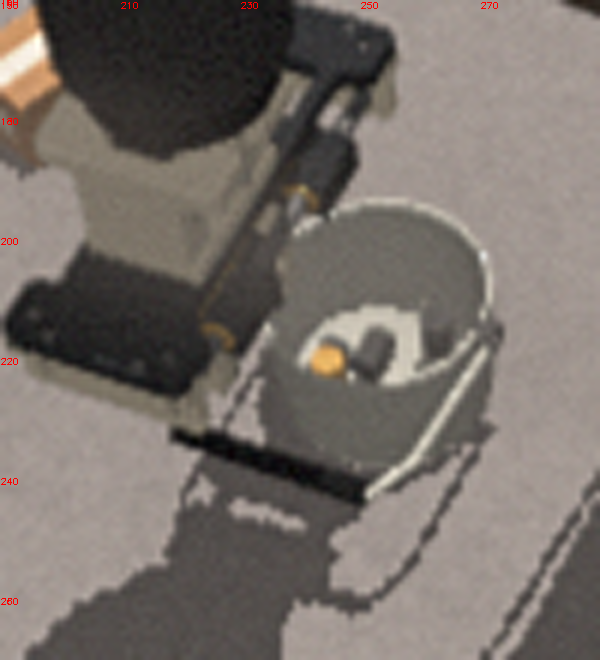

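All four keys are needed in each row, so I'm sending the descent again.

jog_arm([
  {"dx": 0.01, "dy": 0, "dz": 0, "twist": 0},
  {"dx": 0.025, "dy": 0, "dz": 0, "twist": 0},
  {"dx": 0.04, "dy": 0, "dz": 0, "twist": 0},
  {"dx": 0.055, "dy": 0, "dz": 0, "twist": 0},
  {"dx": 0.07, "dy": 0, "dz": 0, "twist": 0},
  {"dx": 0.085, "dy": 0, "dz": 0, "twist": 0},
  {"dx": 0.097, "dy": 0, "dz": 0, "twist": 0},
  {"dx": 0.106, "dy": 0, "dz": 0, "twist": 0},
  {"dx": 0.112, "dy": 0, "dz": 0, "twist": 0},
  {"dx": 0.115, "dy": 0, "dz": 0, "twist": 0},
  {"dx": 0.115, "dy": 0, "dz": 0, "twist": 0},
])

```text
t: 2.83
eef_pos: [0.6511, -0.1773, 0.0722]
ee_rot: [-0.098, 1.57, -3.108]
force: [0.5, -0.1, -0.1]
width: 0.0358
```

```bash
python3 - <<'E'
from h import *
show()
s=arm.grab_frame("scene")[:,:,::-1]
cv2.imwrite("pics/s3.png",s)
crop(s,190,160,100,110,6,"s3c.png")
E
```

```text
t 2.83 pos [ 0.6511 -0.1773  0.0722] F [ 0.5493 -0.1175 -0.0539] M [0.0317 0.162  0.0149] w 0.0358
tool axes (cols)
 [[-0.0004  0.131  -0.9914]
 [-0.     -0.9914 -0.131 ]
 [-1.     -0.      0.0004]] q [ 0.0223  0.4935 -0.1806  0.     -0.8971  0.109 ]
```

View pics/s3c.png

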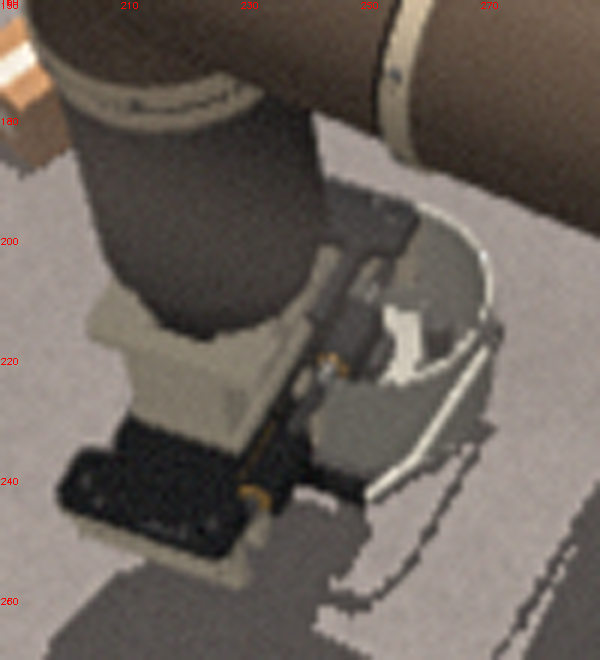

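The pail hasn't moved: the grip's right end is still at scene (251,242), and the jaws are around the grip. I'm closing them.

jog_arm([
  {"dx": 0, "dy": 0, "dz": 0, "twist": 0},
  {"dx": 0, "dy": 0, "dz": 0, "twist": 0},
  {"dx": 0, "dy": 0, "dz": 0, "twist": 0},
  {"dx": 0, "dy": 0, "dz": 0, "twist": 0},
  {"dx": 0, "dy": 0, "dz": 0, "twist": 0},
  {"dx": 0, "dy": 0, "dz": 0, "twist": 0},
], gripper=0.006, newtons=18)

```text
t: 3.38
eef_pos: [0.6514, -0.1771, 0.0727]
ee_rot: [3.109, 1.571, 0.099]
force: [0.1, 0.7, 1.0]
width: 0.0116
```

```bash
python3 - <<'E'
from h import *
show()
# arc table: dz_tool (= -pail x), dx (= -up) for theta
r=107
for t0 in (0,5):
  for th in (15,30,45,60,70,80,85,90):
    a,b=np.radians(th),np.radians(t0);print(t0,th,"inward(dz)",round(r*(np.cos(b)-np.cos(a)),1),"up(-dx)",round(r*(np.sin(a)-np.sin(b)),1))
E
```

```text
t 3.38 pos [ 0.6514 -0.1771  0.0727] F [0.1278 0.746  1.0266] M [ 0.0885  0.1604 -0.0434] w 0.0116
tool axes (cols)
 [[ 0.0002  0.1312 -0.9913]
 [ 0.     -0.9913 -0.1312]
 [-1.      0.     -0.0002]] q [ 0.0226  0.4928 -0.1803 -0.     -0.8974  0.109 ]
0 15 inward(dz) 3.6 up(-dx) 27.7
0 30 inward(dz) 14.3 up(-dx) 53.5
0 45 inward(dz) 31.3 up(-dx) 75.7
0 60 inward(dz) 53.5 up(-dx) 92.7
0 70 inward(dz) 70.4 up(-dx) 100.5
0 80 inward(dz) 88.4 up(-dx) 105.4
0 85 inward(dz) 97.7 up(-dx) 106.6
0 90 inward(dz) 107.0 up(-dx) 107.0
5 15 inward(dz) 3.2 up(-dx) 18.4
5 30 inward(dz) 13.9 up(-dx) 44.2
5 45 inward(dz) 30.9 up(-dx) 66.3
5 60 inward(dz) 53.1 up(-dx) 83.3
5 70 inward(dz) 70.0 up(-dx) 91.2
5 80 inward(dz) 88.0 up(-dx) 96.0
5 85 inward(dz) 97.3 up(-dx) 97.3
5 90 inward(dz) 106.6 up(-dx) 97.7
```

jog_arm([
  {"dx": -0.001, "dy": 0, "dz": 0, "twist": 0},
  {"dx": -0.004, "dy": 0, "dz": 0.0003, "twist": 0},
  {"dx": -0.008, "dy": 0, "dz": 0.0006, "twist": 0},
  {"dx": -0.012, "dy": 0, "dz": 0.0012, "twist": 0},
  {"dx": -0.016, "dy": 0, "dz": 0.002, "twist": 0},
  {"dx": -0.019, "dy": 0, "dz": 0.0026, "twist": 0},
  {"dx": -0.022, "dy": 0, "dz": 0.0034, "twist": 0},
  {"dx": -0.023, "dy": 0, "dz": 0.0036, "twist": 0},
  {"dx": -0.023, "dy": 0, "dz": 0.0036, "twist": 0},
])

```text
t: 4.13
eef_pos: [0.6478, -0.1777, 0.0961]
ee_rot: [2.94, 1.57, -0.07]
force: [-0.3, -1.1, 0.1]
width: 0.0112
```

```bash
python3 - <<'E'
from h import *
show()
s=arm.grab_frame("scene")[:,:,::-1];t=arm.grab_frame("top")[:,:,::-1]
cv2.imwrite("pics/s4.png",s);cv2.imwrite("pics/t4.png",t)
crop(s,190,160,100,110,6,"s4c.png");crop(t,330,145,80,80,7,"t4c.png")
a=cv2.imread("pics/s4c.png");b=cv2.imread("pics/t4c.png");b=cv2.resize(b,(480,480));
E
```

```text
t 4.13 pos [ 0.6478 -0.1777  0.0961] F [-0.2869 -1.0737  0.104 ] M [ 0.0347  0.5172 -0.0553] w 0.0112
tool axes (cols)
 [[ 0.0006  0.1312 -0.9914]
 [-0.     -0.9914 -0.1312]
 [-1.      0.0001 -0.0006]] q [ 0.0219  0.4641 -0.1672  0.0001 -0.9388  0.1097]
```

View pics/s4c.png

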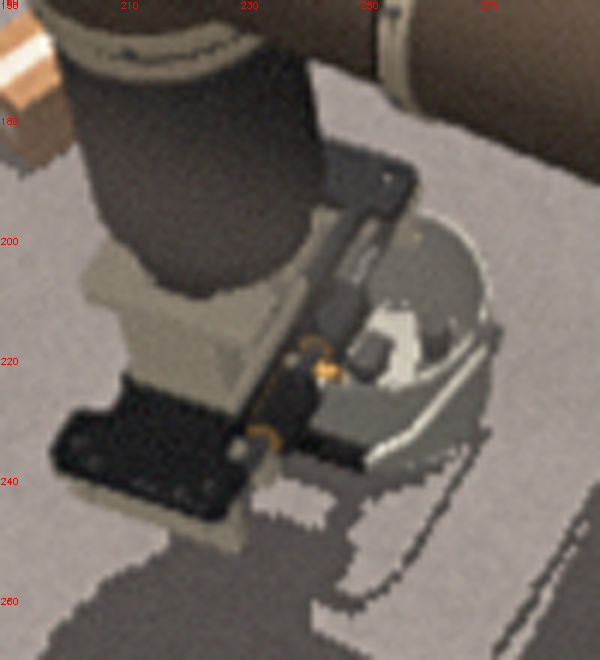

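View pics/t4c.png

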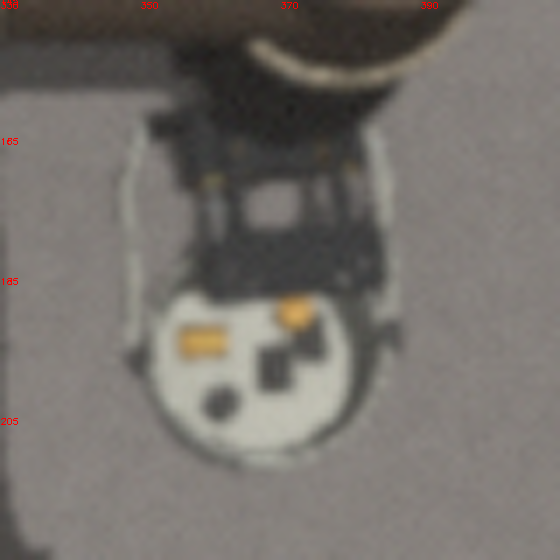

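```bash
python3 - <<'E'
from h import *
np.set_printoptions(precision=4,suppress=True)
def u(px,py,x0,y0,f): return ((px+.5)/f-.5+x0,(py+.5)/f-.5+y0)
yw=np.radians(7.5);X=np.array([np.cos(yw),np.sin(yw),0]);Y=np.array([-np.sin(yw),np.cos(yw),0]);O=np.array([.545,-.190,0])
for n,p,yy in [("flat",u(353,437,200,180,7),.048),("flat s3",u(362,489,190,160,6),.048),("now",u(362,462,190,160,6),.048),("hinge+",u(507,248,200,180,7),.060)]:
    e,d=ray("scene",*p);s=((O+Y*yy-e)@Y)/(d@Y);q=e+s*d-O;h=q@X;print(n,"x",h,"z",q[2],"ang",np.degrees(np.arctan2(q[2]-.068,h)),np.hypot(h,q[2]-.068))
st=arm.get_state();p=st["eef_pos"]-O;print("tcp in pail",p@X,p@Y,p[2])
E
```

```text
flat x 0.1129920389859273 z 0.08883773591010669 ang 10.448957470753442 0.11489739819533193
flat s3 x 0.11259344350971795 z 0.09269142282810461 ang 12.369002388559716 0.11526903262651375
now x 0.10881290202692603 z 0.10878817114643557 ang 20.54835069806591 0.1162063791407009
hinge+ x 0.000953992949016349 z 0.0724574609355153 ang 77.91971163999786 0.0045584054820098936
tcp in pail 0.10363583458049888 -0.001170071964636285 0.09573407578242753
```

jog_arm([
  {"dx": -0.0035, "dy": 0, "dz": 0.0013, "twist": 0},
  {"dx": -0.0071, "dy": 0, "dz": 0.0027, "twist": 0},
  {"dx": -0.014, "dy": 0, "dz": 0.0055, "twist": 0},
  {"dx": -0.0207, "dy": 0, "dz": 0.0087, "twist": 0},
  {"dx": -0.0272, "dy": 0, "dz": 0.0125, "twist": 0},
  {"dx": -0.0334, "dy": 0, "dz": 0.0166, "twist": 0},
  {"dx": -0.0393, "dy": 0, "dz": 0.0212, "twist": 0},
  {"dx": -0.0448, "dy": 0, "dz": 0.0262, "twist": 0},
  {"dx": -0.05, "dy": 0, "dz": 0.0316, "twist": 0},
  {"dx": -0.0525, "dy": 0, "dz": 0.0344, "twist": 0},
  {"dx": -0.0525, "dy": 0, "dz": 0.0344, "twist": 0},
])

```text
t: 5.15
eef_pos: [0.6133, -0.1823, 0.1492]
ee_rot: [2.967, 1.57, -0.043]
force: [-0.9, -0.5, -0.4]
width: 0.0114
```

```bash
python3 - <<'E'
from h import *
show()
s=arm.grab_frame("scene")[:,:,::-1];t=arm.grab_frame("top")[:,:,::-1]
cv2.imwrite("pics/s5.png",s);cv2.imwrite("pics/t5.png",t)
crop(s,190,160,100,110,6,"s5c.png");crop(t,330,145,80,80,7,"t5c.png")
for k in range(4): print(arm.get_state()["force"])
E
```

```text
t 5.15 pos [ 0.6133 -0.1823  0.1492] F [-0.8914 -0.5292 -0.3665] M [ 0.0409  0.5116 -0.0057] w 0.0114
tool axes (cols)
 [[ 0.0012  0.1311 -0.9914]
 [-0.0001 -0.9914 -0.1311]
 [-1.      0.0002 -0.0012]] q [ 0.0156  0.367  -0.1877  0.0001 -1.0149  0.1158]
[-0.0767  0.0838 -0.6044]
[-0.0767  0.0838 -0.6044]
[-0.0767  0.0838 -0.6044]
[-0.0767  0.0838 -0.6044]
```

View pics/s5c.png

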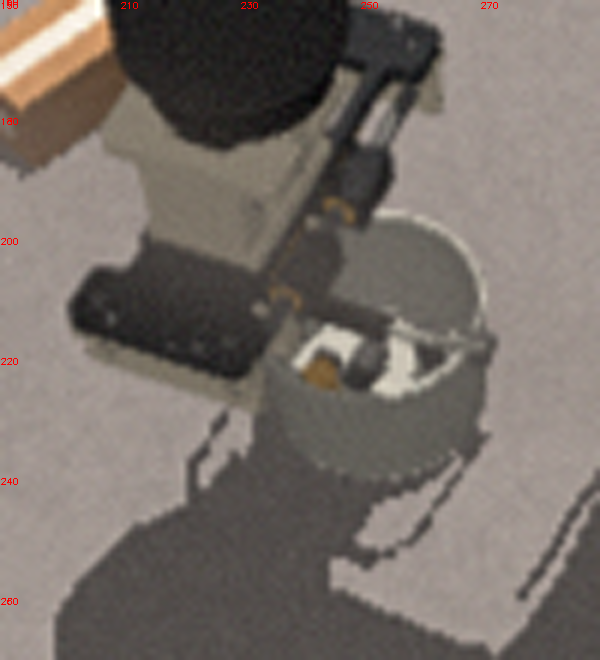

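View pics/t5c.png

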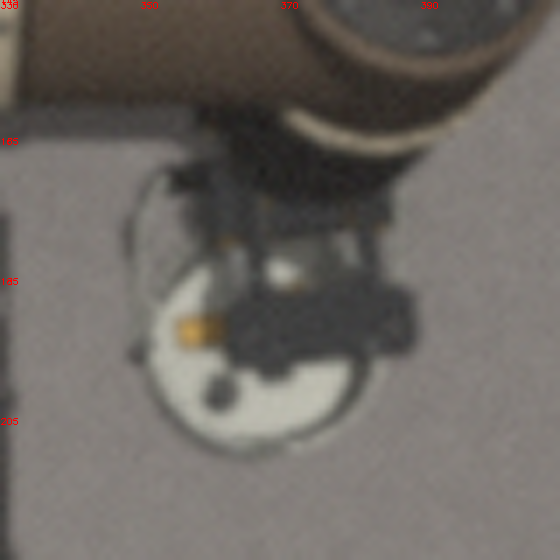

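The picture shows the pail slid about 5 mm towards +x: its left hinge went from top (349,197) to (349,195). So the starting angle was about 5°. I'm correcting the rest of the arc for that.

jog_arm([
  {"dx": -0.0025, "dy": 0, "dz": 0.004, "twist": 0},
  {"dx": -0.006, "dy": 0, "dz": 0.0098, "twist": 0},
  {"dx": -0.0085, "dy": 0, "dz": 0.0148, "twist": 0},
  {"dx": -0.0107, "dy": 0, "dz": 0.0198, "twist": 0},
  {"dx": -0.013, "dy": 0, "dz": 0.025, "twist": 0},
  {"dx": -0.0148, "dy": 0, "dz": 0.0302, "twist": 0},
  {"dx": -0.0165, "dy": 0, "dz": 0.0357, "twist": 0},
  {"dx": -0.0176, "dy": 0, "dz": 0.0411, "twist": 0},
  {"dx": -0.018, "dy": 0, "dz": 0.044, "twist": 0},
  {"dx": -0.018, "dy": 0, "dz": 0.044, "twist": 0},
])

```text
t: 6.08
eef_pos: [0.5694, -0.188, 0.1669]
ee_rot: [2.92, 1.57, -0.09]
force: [-0.2, 1.7, 8.3]
width: 0.0111
```

```bash
python3 - <<'E'
from h import *
show()
s=arm.grab_frame("scene")[:,:,::-1];t=arm.grab_frame("top")[:,:,::-1]
cv2.imwrite("pics/s6.png",s);cv2.imwrite("pics/t6.png",t)
crop(s,190,150,100,120,6,"s6c.png");crop(t,330,145,80,80,7,"t6c.png")
print(arm.get_state()["force"])
E
```

```text
t 6.08 pos [ 0.5694 -0.188   0.1669] F [-0.1577  1.678   8.3344] M [ 0.7026 -0.0634  0.0012] w 0.0111
tool axes (cols)
 [[ 0.0008  0.1313 -0.9913]
 [-0.0001 -0.9913 -0.1313]
 [-1.      0.0002 -0.0008]] q [ 0.0067  0.2899 -0.2577  0.0001 -1.0225  0.1249]
[0.9259 1.2443 8.1983]
```

View pics/s6c.png

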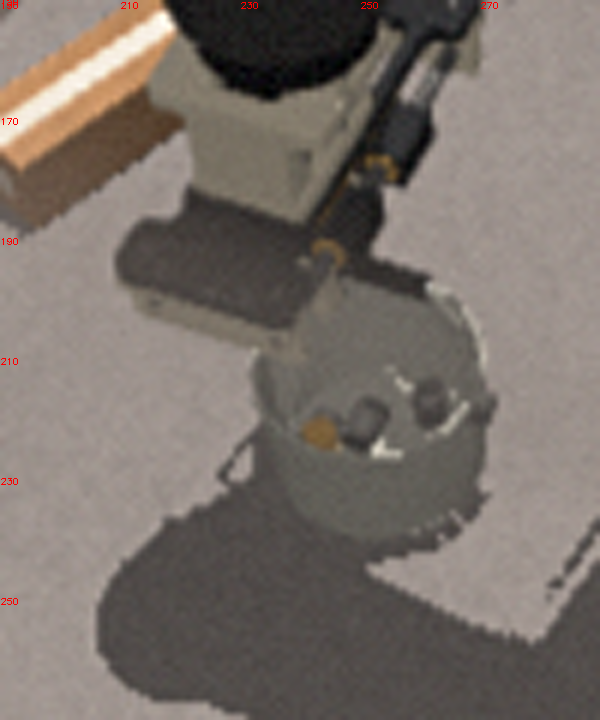

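View pics/t6c.png

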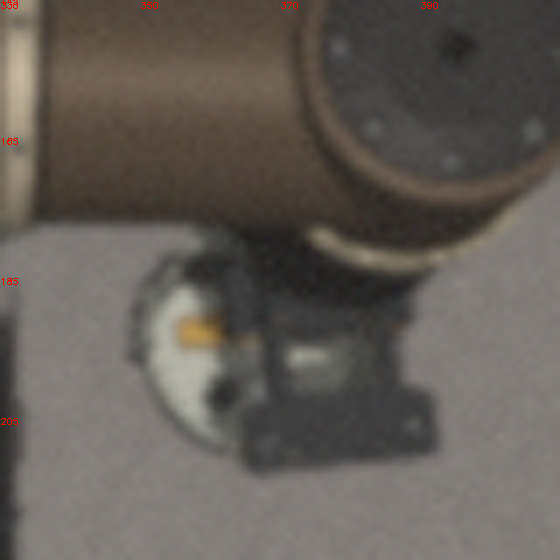

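The bail is at about 80° (black grip end at scene (261,197)) and the pail is standing, but the tool presses down with about 8 N. I'll relieve that while finishing the swing.

jog_arm([
  {"dx": -0.001, "dy": 0, "dz": 0.001, "twist": 0},
  {"dx": -0.002, "dy": 0, "dz": 0.003, "twist": 0},
  {"dx": -0.003, "dy": 0, "dz": 0.006, "twist": 0},
  {"dx": -0.003, "dy": 0, "dz": 0.009, "twist": 0},
  {"dx": -0.003, "dy": 0, "dz": 0.011, "twist": 0},
  {"dx": -0.003, "dy": 0, "dz": 0.012, "twist": 0},
  {"dx": -0.003, "dy": 0, "dz": 0.012, "twist": 0},
])

```text
t: 6.77
eef_pos: [0.5574, -0.1894, 0.1686]
ee_rot: [-0.392, 1.57, 2.881]
force: [0.6, 0.3, -3.2]
width: 0.011
```

```bash
python3 - <<'E'
from h import *
show()
arm.grab_frame("top")
print(arm.get_state()["force"])
E
```

```text
t 6.77 pos [ 0.5574 -0.1894  0.1686] F [ 0.6415  0.2608 -3.1855] M [0.0431 0.1002 0.0091] w 0.011
tool axes (cols)
 [[-0.0011  0.131  -0.9914]
 [ 0.0003 -0.9914 -0.131 ]
 [-1.     -0.0004  0.0011]] q [ 0.0041  0.2725 -0.2779 -0.0004 -1.0215  0.1275]
[ 0.1723 -0.1411 -3.1099]
```

jog_arm([
  {"dx": 0.0004, "dy": 0, "dz": 0.001, "twist": 0},
  {"dx": 0.0007, "dy": 0, "dz": 0.003, "twist": 0},
  {"dx": 0.0007, "dy": 0, "dz": 0.005, "twist": 0},
  {"dx": 0.0007, "dy": 0, "dz": 0.006, "twist": 0},
  {"dx": 0.0007, "dy": 0, "dz": 0.006, "twist": 0},
  {"dx": 0.0007, "dy": 0, "dz": 0.006, "twist": 0},
])

```text
t: 7.32
eef_pos: [0.5521, -0.1902, 0.1685]
ee_rot: [-2.216, 1.571, 1.058]
force: [0.1, 1.4, 1.2]
width: 0.0111
```

```bash
python3 - <<'E'
from h import *
show()
s=arm.grab_frame("scene")[:,:,::-1];t=arm.grab_frame("top")[:,:,::-1]
cv2.imwrite("pics/s7.png",s);cv2.imwrite("pics/t7.png",t)
crop(s,190,150,100,120,6,"s7c.png");crop(t,330,165,80,80,7,"t7c.png")
print(arm.get_state()["force"])
E
```

```text
t 7.32 pos [ 0.5521 -0.1902  0.1685] F [0.1043 1.3835 1.2462] M [ 0.2962  0.1437 -0.0077] w 0.0111
tool axes (cols)
 [[ 0.      0.1312 -0.9914]
 [ 0.     -0.9914 -0.1312]
 [-1.     -0.     -0.    ]] q [ 0.0028  0.2646 -0.2896 -0.0001 -1.0166  0.1288]
[ 0.2184  0.4961 -0.1138]
```

View pics/s7c.png

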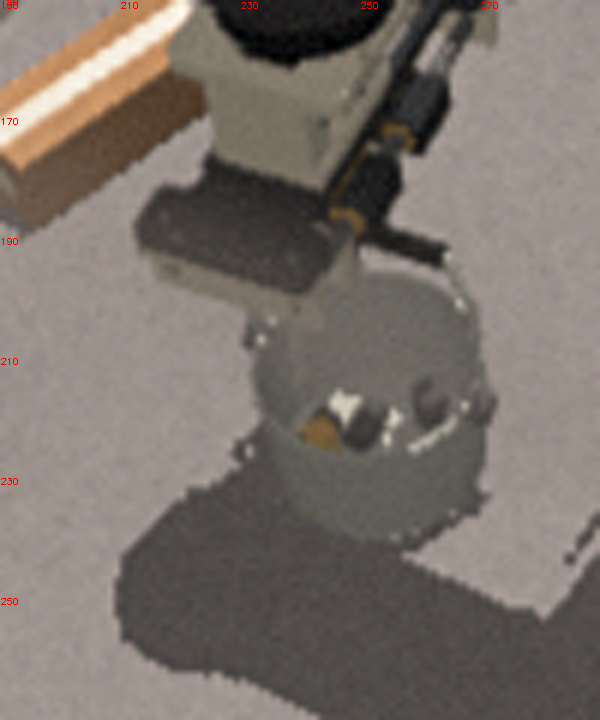

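View pics/t7c.png

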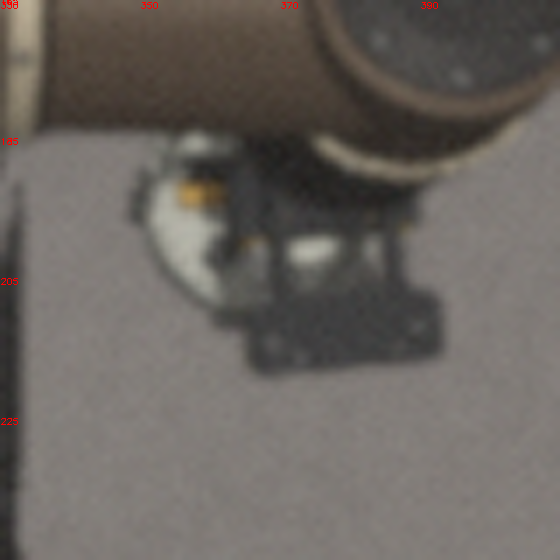

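```bash
python3 - <<'E'
from h import *
np.set_printoptions(precision=4,suppress=True)
def u(px,py,x0,y0,f): return ((px+.5)/f-.5+x0,(py+.5)/f-.5+y0)
a=onz("scene",*u(250,335,190,150,6),.07);b=onz("scene",*u(488,408,190,150,6),.07);m=(a+b)/2
print(a,b,m,np.linalg.norm(a-b))
c=onz("top",*u(137,205,330,165,7),.07);print("top hinge2",c)
X=np.array([.9914,.1312,0]);st=arm.get_state();print("tcp ahead of hinge mid along pail x", (st["eef_pos"]-m)@X, (st["eef_pos"]-c)@X, st["force"])
# tube right end, upright: tri? wire
print("grip end at z=.175", onz("scene",*u(447,255,190,150,6),.175))
E
```

```text
[ 0.5636 -0.2499  0.07  ] [ 0.5457 -0.1294  0.07  ] [ 0.5546 -0.1897  0.07  ] 0.12177333144268504
top hinge2 [ 0.5459 -0.1311  0.07  ]
tcp ahead of hinge mid along pail x -0.0025818050985895826 -0.0016027683450817666 [ 0.2184  0.4961 -0.1138]
grip end at z=.175 [ 0.5449 -0.1424  0.175 ]
```

The bail is upright (grip end at scene (264,192), hinges at about (231,205) and (271,218)). The pail stands flat and the tool force is near zero. Next is the lift.

jog_arm([
  {"dx": -0.0005, "dy": 0, "dz": 0, "twist": 0},
  {"dx": -0.0015, "dy": 0, "dz": 0, "twist": 0},
  {"dx": -0.003, "dy": 0, "dz": 0, "twist": 0},
  {"dx": -0.006, "dy": 0, "dz": 0, "twist": 0},
  {"dx": -0.011, "dy": 0, "dz": 0, "twist": 0},
  {"dx": -0.018, "dy": 0, "dz": 0, "twist": 0},
  {"dx": -0.026, "dy": 0, "dz": 0, "twist": 0},
  {"dx": -0.035, "dy": 0, "dz": 0, "twist": 0},
  {"dx": -0.044, "dy": 0, "dz": 0, "twist": 0},
  {"dx": -0.053, "dy": 0, "dz": 0, "twist": 0},
  {"dx": -0.062, "dy": 0, "dz": 0, "twist": 0},
  {"dx": -0.07, "dy": 0, "dz": 0, "twist": 0},
  {"dx": -0.077, "dy": 0, "dz": 0, "twist": 0},
  {"dx": -0.082, "dy": 0, "dz": 0, "twist": 0},
  {"dx": -0.086, "dy": 0, "dz": 0, "twist": 0},
  {"dx": -0.087, "dy": 0, "dz": 0, "twist": 0},
  {"dx": -0.087, "dy": 0, "dz": 0, "twist": 0},
])

```text
t: 8.83
eef_pos: [0.5522, -0.1902, 0.2555]
ee_rot: [-2.901, 1.571, 0.372]
force: [0.6, -0.4, -3.2]
width: 0.0112
```

```bash
python3 - <<'E'
from h import *
show()
s=arm.grab_frame("scene")[:,:,::-1];t=arm.grab_frame("top")[:,:,::-1]
cv2.imwrite("pics/s8.png",s);cv2.imwrite("pics/t8.png",t)
crop(s,190,130,130,150,5,"s8c.png")
print(arm.get_state()["force"])
sx=np.radians(-13.5);X=np.array([np.cos(sx),np.sin(sx),0]);O=np.array([.559,.2035,0])
for d in (-.075,0): print(d,O+X*d, plan(O+X*d+[0,0,.2555],-13.5))
E
```

```text
t 8.83 pos [ 0.5522 -0.1902  0.2555] F [ 0.5647 -0.4008 -3.1892] M [0.0042 0.1231 0.0242] w 0.0112
tool axes (cols)
 [[ 0.0001  0.1312 -0.9914]
 [ 0.0001 -0.9914 -0.1312]
 [-1.     -0.     -0.0001]] q [ 0.0028  0.1987 -0.1676 -0.0001 -1.2044  0.1288]
[-0.4229 -1.2226 -3.2199]
-0.075 [0.4861 0.221  0.    ] (array([  -0.5, -416.3,   11.4]), np.float64(21.04), np.float64(-172.46116691837975))
0 [0.559  0.2035 0.    ] (array([  -0.5, -389.3,  -58.6]), np.float64(21.04), np.float64(-172.46116691837975))
```

View pics/s8c.png

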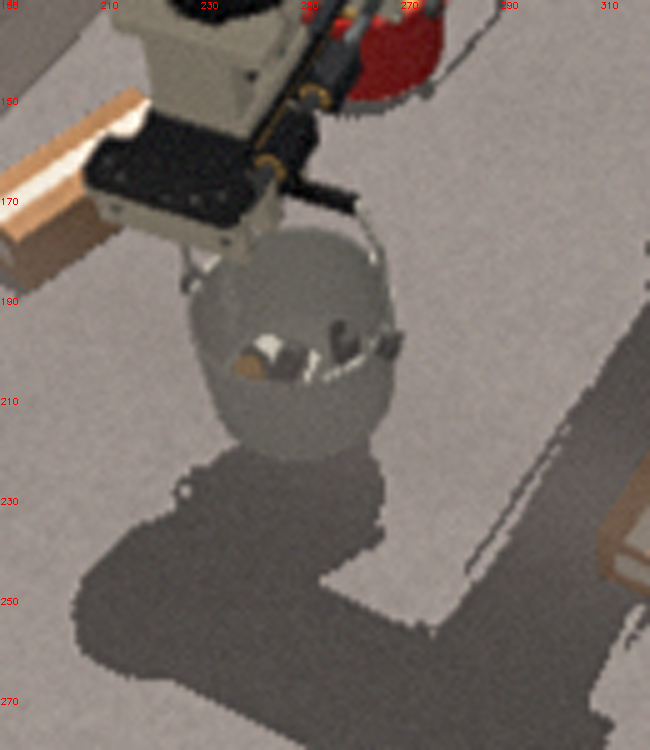

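The pail hangs level from the grip (grip end at scene (261,172)) and its fittings are still inside. I'm carrying it to a point in front of the hook.

jog_arm([
  {"dx": 0, "dy": -0.002, "dz": 0, "twist": 0.5},
  {"dx": 0, "dy": -0.006, "dz": 0, "twist": 1},
  {"dx": 0, "dy": -0.012, "dz": 0, "twist": 2},
  {"dx": 0, "dy": -0.02, "dz": 0.001, "twist": 3},
  {"dx": 0, "dy": -0.03, "dz": 0.001, "twist": 4.5},
  {"dx": 0, "dy": -0.043, "dz": 0.001, "twist": 6},
  {"dx": 0, "dy": -0.059, "dz": 0.002, "twist": 7.5},
  {"dx": 0, "dy": -0.077, "dz": 0.002, "twist": 9},
  {"dx": 0, "dy": -0.097, "dz": 0.003, "twist": 10.5},
  {"dx": 0, "dy": -0.117, "dz": 0.003, "twist": 12},
  {"dx": 0, "dy": -0.137, "dz": 0.004, "twist": 13.5},
  {"dx": 0, "dy": -0.157, "dz": 0.004, "twist": 15},
  {"dx": 0, "dy": -0.177, "dz": 0.005, "twist": 16.5},
  {"dx": 0, "dy": -0.195, "dz": 0.005, "twist": 18},
  {"dx": 0, "dy": -0.211, "dz": 0.006, "twist": 19},
  {"dx": 0, "dy": -0.225, "dz": 0.006, "twist": 20},
  {"dx": 0, "dy": -0.237, "dz": 0.007, "twist": 20.5},
  {"dx": 0, "dy": -0.246, "dz": 0.007, "twist": 21},
  {"dx": 0, "dy": -0.252, "dz": 0.007, "twist": 21},
  {"dx": 0, "dy": -0.255, "dz": 0.007, "twist": 21},
])

```text
t: 10.6
eef_pos: [0.5115, 0.0625, 0.2553]
ee_rot: [-0.846, 1.571, 2.062]
force: [0.6, 0.2, -3.2]
width: 0.0111
```

```bash
python3 - <<'E'
from h import *
show()
s=arm.grab_frame("scene")[:,:,::-1];t=arm.grab_frame("top")[:,:,::-1]
cv2.imwrite("pics/s9.png",s);cv2.imwrite("pics/t9.png",t)
print(arm.get_state()["force"])
sx=np.radians(-13.5);X=np.array([np.cos(sx),np.sin(sx),0]);O=np.array([.559,.2035,0])
for d in (-.075,0): print(d,O+X*d, plan(O+X*d+[0,0,.2555],-13.5))
E
```

```text
t 10.6 pos [0.5115 0.0625 0.2553] F [ 0.5653  0.2153 -3.2099] M [ 0.0627  0.0787 -0.011 ] w 0.0111
tool axes (cols)
 [[-0.0001 -0.232  -0.9727]
 [ 0.0001 -0.9727  0.232 ]
 [-1.     -0.0001  0.0001]] q [ 0.5028  0.0823 -0.3071 -0.0001 -1.1814 -0.7369]
[-0.3755 -0.1013 -2.8476]
-0.075 [0.4861 0.221  0.    ] (array([  -0.2, -148.8,   61.8]), np.float64(0.08), np.float64(166.5812994646773))
0 [0.559  0.2035 0.    ] (array([  -0.2, -148.7,  -13.2]), np.float64(0.08), np.float64(166.5812994646773))
```

View pics/s9.png

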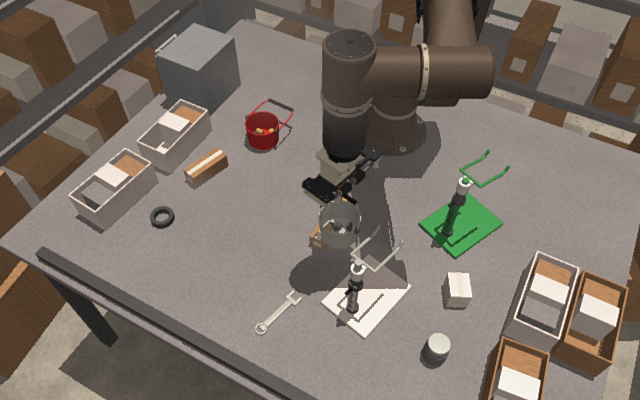

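```bash
python3 - <<'E'
from h import *
np.set_printoptions(precision=4,suppress=True)
for n,uv in [("scene",(488,152)),("scene",(508,167)),("scene",(463,182)),("top",(167,296)),("top",(195,264)),("top",(236,262)),("top",(205,316))]: print(n,uv,onz(n,*uv,.235 if uv not in[(236,262),(205,316)] else .01))
s=cv2.imread("pics/s9.png");crop(s,300,140,130,150,5,"s9c.png")
E
```

```text
scene (488, 152) [0.1838 0.3325 0.235 ]
scene (508, 167) [0.2098 0.394  0.235 ]
scene (463, 182) [0.314  0.3089 0.235 ]
top (167, 296) [0.2187 0.3869 0.235 ]
top (195, 264) [0.3101 0.3134 0.235 ]
top (236, 262) [0.3183 0.2299 0.01  ]
top (205, 316) [0.1423 0.3219 0.01  ]
```

View pics/s9c.png

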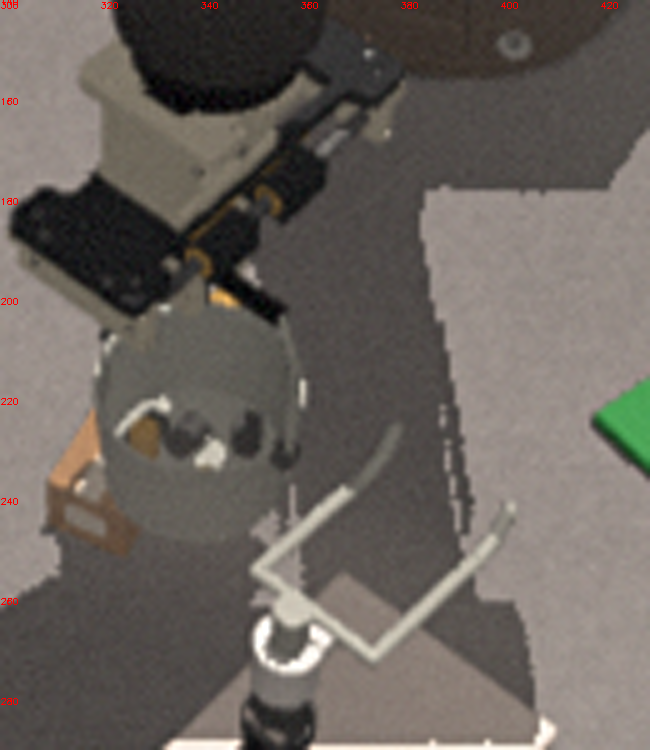

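The picture shows the pail level, with its grip end at scene (356,203). The hook tips are at scene (379,225) and (401,241). I'm moving it in front of the tips.

jog_arm([
  {"dx": 0, "dy": -0.001, "dz": 0.002, "twist": 0},
  {"dx": 0, "dy": -0.003, "dz": 0.005, "twist": 0},
  {"dx": 0, "dy": -0.006, "dz": 0.009, "twist": 0},
  {"dx": 0, "dy": -0.01, "dz": 0.014, "twist": 0},
  {"dx": 0, "dy": -0.016, "dz": 0.02, "twist": 0},
  {"dx": 0, "dy": -0.024, "dz": 0.027, "twist": 0},
  {"dx": 0, "dy": -0.033, "dz": 0.034, "twist": 0},
  {"dx": 0, "dy": -0.043, "dz": 0.04, "twist": 0},
  {"dx": 0, "dy": -0.054, "dz": 0.044, "twist": 0},
  {"dx": 0, "dy": -0.066, "dz": 0.046, "twist": 0},
  {"dx": 0, "dy": -0.078, "dz": 0.047, "twist": 0},
  {"dx": 0, "dy": -0.09, "dz": 0.047, "twist": 0},
  {"dx": 0, "dy": -0.102, "dz": 0.047, "twist": 0},
  {"dx": 0, "dy": -0.113, "dz": 0.047, "twist": 0},
  {"dx": 0, "dy": -0.123, "dz": 0.047, "twist": 0},
  {"dx": 0, "dy": -0.132, "dz": 0.047, "twist": 0},
  {"dx": 0, "dy": -0.14, "dz": 0.047, "twist": 0},
  {"dx": 0, "dy": -0.145, "dz": 0.047, "twist": 0},
  {"dx": 0, "dy": -0.148, "dz": 0.047, "twist": 0},
  {"dx": 0, "dy": -0.148, "dz": 0.047, "twist": 0},
])

```text
t: 12.37
eef_pos: [0.5006, 0.2169, 0.2552]
ee_rot: [1.11, 1.571, -2.266]
force: [-0.1, -0.4, -3.8]
width: 0.0112
```

```bash
python3 - <<'E'
from h import *
show()
s=arm.grab_frame("scene")[:,:,::-1];t=arm.grab_frame("top")[:,:,::-1]
cv2.imwrite("pics/s10.png",s);cv2.imwrite("pics/t10.png",t)
crop(s,320,140,120,120,6,"s10c.png");crop(t,190,120,100,100,6,"t10c.png")
print(arm.get_state()["force"])
E
```

```text
t 12.37 pos [0.5006 0.2169 0.2552] F [-0.0777 -0.3662 -3.7593] M [0.0695 0.0451 0.034 ] w 0.0112
tool axes (cols)
 [[-0.0002 -0.2326 -0.9726]
 [-0.0002 -0.9726  0.2326]
 [-1.      0.0002  0.0001]] q [ 0.768   0.1344 -0.2473  0.     -1.1893 -1.0028]
[ 0.0621 -0.4544 -3.4582]
```

View pics/s10c.png

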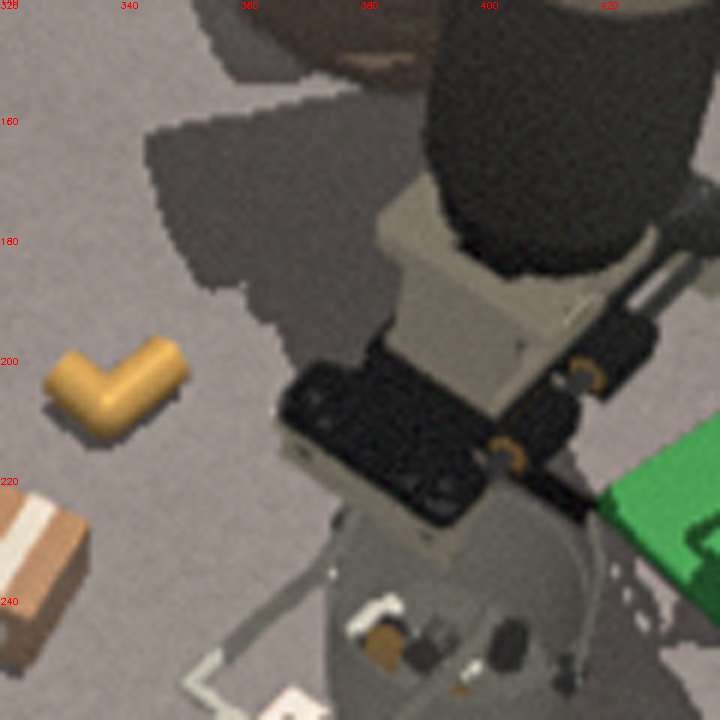

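View pics/t10c.png

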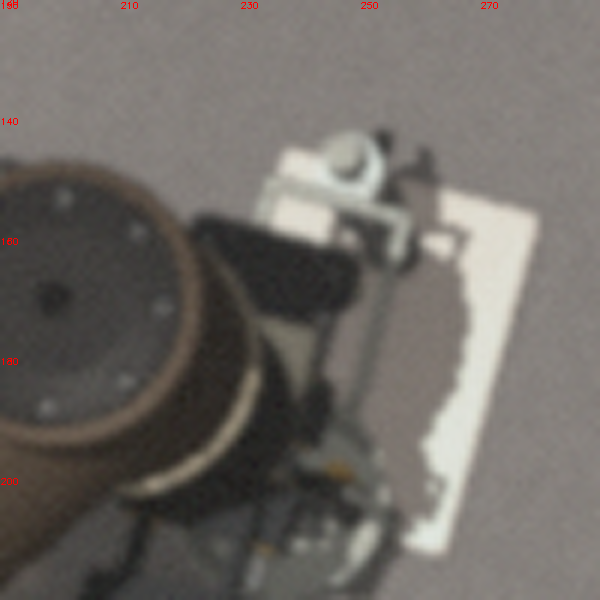

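```bash
python3 - <<'E'
from h import *
np.set_printoptions(precision=4,suppress=True)
def u(px,py,x0,y0,f): return ((px+.5)/f-.5+x0,(py+.5)/f-.5+y0)
S=lambda x,y:u(x,y,310,215,5)
sx=np.radians(-13.5);X=np.array([np.cos(sx),np.sin(sx),0]);Y=np.array([-X[1],X[0],0])
st=arm.get_state();O=st["eef_pos"]*[1,1,0]
def rel(n,uv,z): p=onz(n,*uv,z)-O;return "x %.4f y %.4f"%(p@X,p@Y)
print("relative to TCP, scale axes")
print("grip+ end",rel("scene",u(590,510,320,140,6),.262))
for zt,zc,l in((.229,.219,"meas"),(.231,.221,"meas+2")):
  print(l)
  for n,uv,z in [("tip1",S(347,50),zt),("tip2",S(461,130),zt),("cor1",S(207,193),zc),("cor2",S(323,280),zc)]: print(n,rel("scene",uv,z))
T=lambda x,y:u(x,y,210,130,7)
for n,uv,z in [("tip1",T(265,415),.229),("tip2",T(112,362),.229),("cor1",T(327,183),.219),("cor2",T(180,148),.219)]: print("top",n,rel("top",uv,z))
E
```

```text
relative to TCP, scale axes
grip+ end x -0.0010 y 0.0470
meas
tip1 x 0.0391 y -0.0312
tip2 x 0.0392 y 0.0362
cor1 x 0.1401 y -0.0328
cor2 x 0.1401 y 0.0356
meas+2
tip1 x 0.0404 y -0.0305
tip2 x 0.0404 y 0.0368
cor1 x 0.1411 y -0.0321
cor2 x 0.1412 y 0.0362
top tip1 x 0.0381 y -0.0328
top tip2 x 0.0428 y 0.0342
top cor1 x 0.1404 y -0.0293
top cor2 x 0.1386 y 0.0342
```

Relative to the TCP, the seat is about 61 mm ahead and 2 mm to scale +y. The grip is about 25 mm above the tips. I'm moving in over the prongs, smoothly.

jog_arm([
  {"dx": 0, "dy": 0, "dz": -0.0005, "twist": 0},
  {"dx": 0, "dy": -0.0005, "dz": -0.0015, "twist": 0},
  {"dx": 0, "dy": -0.001, "dz": -0.0035, "twist": 0},
  {"dx": 0, "dy": -0.0015, "dz": -0.0065, "twist": 0},
  {"dx": 0, "dy": -0.002, "dz": -0.0105, "twist": 0},
  {"dx": 0, "dy": -0.002, "dz": -0.015, "twist": 0},
  {"dx": 0, "dy": -0.002, "dz": -0.02, "twist": 0},
  {"dx": 0, "dy": -0.002, "dz": -0.025, "twist": 0},
  {"dx": 0, "dy": -0.002, "dz": -0.03, "twist": 0},
  {"dx": 0, "dy": -0.002, "dz": -0.035, "twist": 0},
  {"dx": 0, "dy": -0.002, "dz": -0.04, "twist": 0},
  {"dx": 0, "dy": -0.002, "dz": -0.045, "twist": 0},
  {"dx": 0, "dy": -0.002, "dz": -0.0495, "twist": 0},
  {"dx": 0, "dy": -0.002, "dz": -0.053, "twist": 0},
  {"dx": 0, "dy": -0.002, "dz": -0.056, "twist": 0},
  {"dx": 0, "dy": -0.002, "dz": -0.058, "twist": 0},
  {"dx": 0, "dy": -0.002, "dz": -0.0595, "twist": 0},
  {"dx": 0, "dy": -0.002, "dz": -0.0605, "twist": 0},
  {"dx": 0, "dy": -0.002, "dz": -0.061, "twist": 0},
  {"dx": 0, "dy": -0.002, "dz": -0.061, "twist": 0},
])

```text
t: 14.13
eef_pos: [0.5603, 0.2043, 0.2554]
ee_rot: [-0.704, 1.571, 2.203]
force: [-0.4, 0.6, -3.7]
width: 0.0113
```

```bash
python3 - <<'E'
from h import *
show()
s=arm.grab_frame("scene")[:,:,::-1];t=arm.grab_frame("top")[:,:,::-1]
cv2.imwrite("pics/s11.png",s);cv2.imwrite("pics/t11.png",t)
crop(s,320,170,110,120,6,"s11c.png");crop(t,190,120,100,100,6,"t11c.png")
print(arm.get_state()["force"])
E
```

```text
t 14.13 pos [0.5603 0.2043 0.2554] F [-0.4293  0.614  -3.6908] M [ 0.015   0.1194 -0.0325] w 0.0113
tool axes (cols)
 [[-0.     -0.2327 -0.9725]
 [ 0.     -0.9725  0.2327]
 [-1.     -0.      0.    ]] q [ 0.677   0.2193 -0.1413 -0.0001 -1.2102 -0.9119]
[-0.3894 -0.0596 -4.3453]
```

View pics/s11c.png

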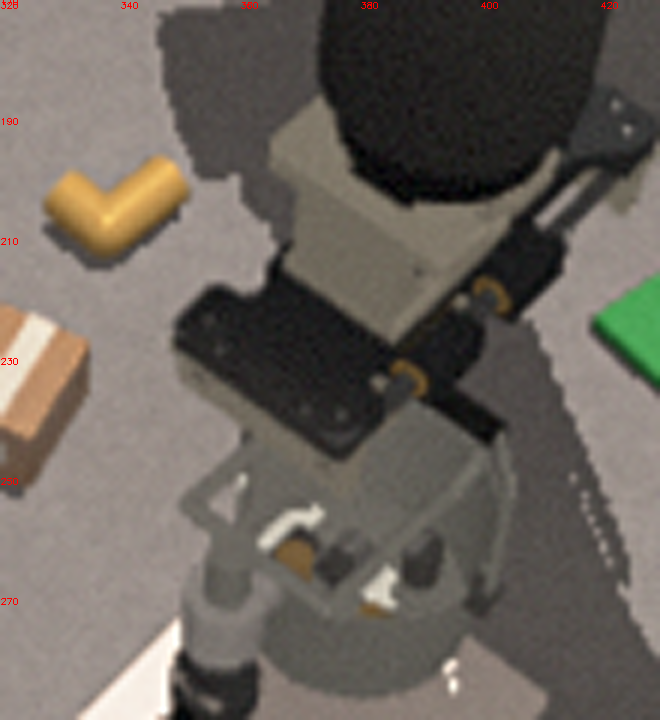

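View pics/t11c.png

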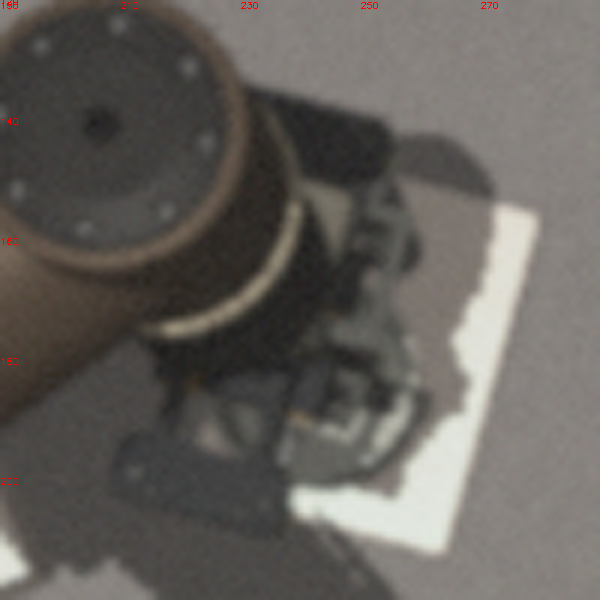

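The prongs are inside the bail window: prong 2 ends near scene (401,246), inside the wire at (404,249), and nothing has touched yet. I'm lowering through the free part.

jog_arm([
  {"dx": 0.0005, "dy": 0, "dz": 0, "twist": 0},
  {"dx": 0.0015, "dy": 0, "dz": 0, "twist": 0},
  {"dx": 0.003, "dy": 0, "dz": 0, "twist": 0},
  {"dx": 0.005, "dy": 0, "dz": 0, "twist": 0},
  {"dx": 0.0075, "dy": 0, "dz": 0, "twist": 0},
  {"dx": 0.01, "dy": 0, "dz": 0, "twist": 0},
  {"dx": 0.0125, "dy": 0, "dz": 0, "twist": 0},
  {"dx": 0.015, "dy": 0, "dz": 0, "twist": 0},
  {"dx": 0.0175, "dy": 0, "dz": 0, "twist": 0},
  {"dx": 0.02, "dy": 0, "dz": 0, "twist": 0},
  {"dx": 0.022, "dy": 0, "dz": 0, "twist": 0},
  {"dx": 0.0235, "dy": 0, "dz": 0, "twist": 0},
  {"dx": 0.0245, "dy": 0, "dz": 0, "twist": 0},
  {"dx": 0.025, "dy": 0, "dz": 0, "twist": 0},
  {"dx": 0.025, "dy": 0, "dz": 0, "twist": 0},
  {"dx": 0.025, "dy": 0, "dz": 0, "twist": 0},
])

```text
t: 15.57
eef_pos: [0.5603, 0.2043, 0.2304]
ee_rot: [-2.272, 1.571, 0.634]
force: [-0.6, -0.8, -3.6]
width: 0.0114
```

```bash
python3 - <<'E'
from h import *
show()
s=arm.grab_frame("scene")[:,:,::-1]
cv2.imwrite("pics/s12.png",s)
crop(s,320,180,110,120,6,"s12c.png")
print(arm.get_state()["force"])
for k in range(3): arm.grab_frame("top");print(arm.get_state()["force"])
E
```

```text
t 15.57 pos [0.5603 0.2043 0.2304] F [-0.5812 -0.8215 -3.6283] M [0.0437 0.1316 0.0138] w 0.0114
tool axes (cols)
 [[ 0.0001 -0.2327 -0.9725]
 [ 0.0001 -0.9725  0.2327]
 [-1.     -0.0001 -0.0001]] q [ 0.677   0.2352 -0.1785  0.     -1.157  -0.9119]
[-0.0597  0.3889 -3.7642]
[-0.1586  0.3422 -3.8789]
[-0.1513 -0.2846 -3.4166]
[ 0.4729 -0.0536 -4.9848]
```

View pics/s12c.png

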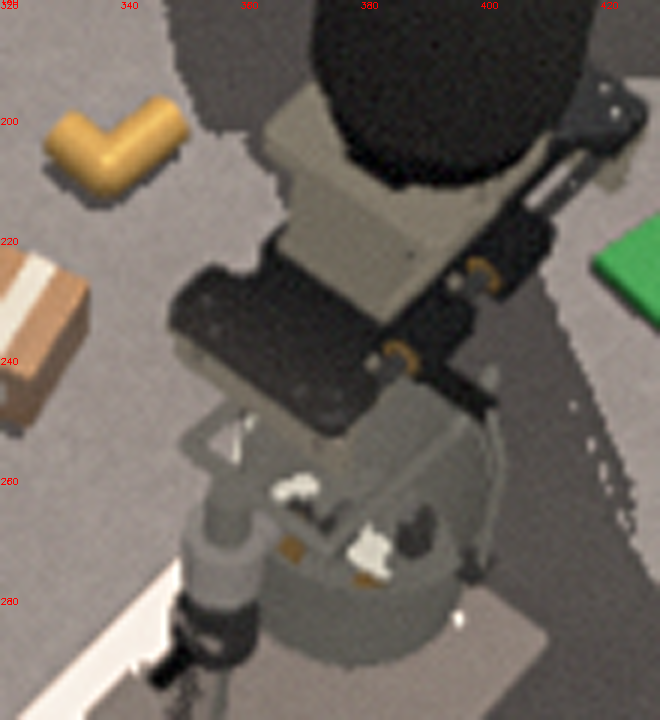

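Tip 2 shows beyond the grip at scene (401,242), and the grip end is at (401,248), so the grip is over the hook. Now I'm feeling my way down in small steps.

jog_arm([
  {"dx": 0.001, "dy": 0, "dz": 0, "twist": 0},
  {"dx": 0.002, "dy": 0, "dz": 0, "twist": 0},
  {"dx": 0.003, "dy": 0, "dz": 0, "twist": 0},
  {"dx": 0.004, "dy": 0, "dz": 0, "twist": 0},
  {"dx": 0.004, "dy": 0, "dz": 0, "twist": 0},
])

```text
t: 16.18
eef_pos: [0.5602, 0.2042, 0.226]
ee_rot: [0.772, 1.57, -2.604]
force: [-1.3, -0.2, -3.9]
width: 0.0111
```

jog_arm([
  {"dx": 0.001, "dy": 0, "dz": 0, "twist": 0},
  {"dx": 0.002, "dy": 0, "dz": 0, "twist": 0},
  {"dx": 0.003, "dy": 0, "dz": 0, "twist": 0},
  {"dx": 0.003, "dy": 0, "dz": 0, "twist": 0},
])

```text
t: 16.52
eef_pos: [0.5602, 0.2042, 0.2231]
ee_rot: [0.7, 1.57, -2.676]
force: [0.3, 0.2, -3.2]
width: 0.0108
```

jog_arm([
  {"dx": 0.0005, "dy": 0, "dz": 0, "twist": 0},
  {"dx": 0.001, "dy": 0, "dz": 0, "twist": 0},
  {"dx": 0.0015, "dy": 0, "dz": 0, "twist": 0},
  {"dx": 0.002, "dy": 0, "dz": 0, "twist": 0},
  {"dx": 0.002, "dy": 0, "dz": 0, "twist": 0},
])

```text
t: 16.93
eef_pos: [0.5603, 0.2042, 0.2213]
ee_rot: [0.337, 1.571, -3.039]
force: [-0.0, -0.3, -3.0]
width: 0.0113
```

```bash
cat > f.py <<'E'
from h import *
F=[];
for k in range(3): arm.grab_frame("top");F.append(arm.get_state()["force"])
np.set_printoptions(precision=2,suppress=True);print(np.array(F),np.mean(F,0),arm.get_state()["eef_pos"]*1000)
E
python3 f.py
```

```text
[[-0.28 -0.03 -3.9 ]
 [-0.27 -0.05 -3.11]
 [ 0.56 -0.15 -4.3 ]] [ 0.   -0.08 -3.77] [560.31 204.24 221.36]
```

jog_arm([
  {"dx": 0.0005, "dy": 0, "dz": 0, "twist": 0},
  {"dx": 0.001, "dy": 0, "dz": 0, "twist": 0},
  {"dx": 0.0015, "dy": 0, "dz": 0, "twist": 0},
  {"dx": 0.002, "dy": 0, "dz": 0, "twist": 0},
  {"dx": 0.002, "dy": 0, "dz": 0, "twist": 0},
])

```text
t: 17.5
eef_pos: [0.5602, 0.2042, 0.2192]
ee_rot: [0.712, 1.571, -2.665]
force: [-0.3, -0.1, -3.7]
width: 0.011
```

```bash
python3 f.py
```

```text
[[-0.34  0.46 -3.55]
 [-0.6   0.16 -4.06]
 [-0.25 -1.04 -3.55]] [-0.4  -0.14 -3.72] [560.31 204.21 219.35]
```

jog_arm([
  {"dx": 0.0005, "dy": 0, "dz": 0, "twist": 0},
  {"dx": 0.001, "dy": 0, "dz": 0, "twist": 0},
  {"dx": 0.0015, "dy": 0, "dz": 0, "twist": 0},
  {"dx": 0.002, "dy": 0, "dz": 0, "twist": 0},
  {"dx": 0.002, "dy": 0, "dz": 0, "twist": 0},
])

```text
t: 18.07
eef_pos: [0.5602, 0.2042, 0.2172]
ee_rot: [0.677, 1.571, -2.7]
force: [-0.6, -0.1, -4.2]
width: 0.0113
```

```bash
python3 f.py
```

```text
[[ 0.23  0.59 -3.9 ]
 [-0.58  0.33 -3.49]
 [ 0.2  -0.03 -3.66]] [-0.05  0.29 -3.68] [560.34 204.24 217.38]
```

jog_arm([
  {"dx": 0.0005, "dy": 0, "dz": 0, "twist": 0},
  {"dx": 0.001, "dy": 0, "dz": 0, "twist": 0},
  {"dx": 0.0015, "dy": 0, "dz": 0, "twist": 0},
  {"dx": 0.0015, "dy": 0, "dz": 0, "twist": 0},
])

```text
t: 18.55
eef_pos: [0.5602, 0.2042, 0.2157]
ee_rot: [0.703, 1.571, -2.673]
force: [0.3, 0.5, -3.8]
width: 0.0114
```

```bash
python3 f.py
```

```text
[[ 0.03 -0.2  -4.04]
 [-0.02 -0.64 -4.32]
 [-0.07  0.51 -2.87]] [-0.02 -0.11 -3.74] [560.3  204.26 215.84]
```

jog_arm([
  {"dx": 0.0005, "dy": 0, "dz": 0, "twist": 0},
  {"dx": 0.001, "dy": 0, "dz": 0, "twist": 0},
  {"dx": 0.0015, "dy": 0, "dz": 0, "twist": 0},
  {"dx": 0.0015, "dy": 0, "dz": 0, "twist": 0},
])

```text
t: 19.03
eef_pos: [0.5602, 0.2042, 0.2142]
ee_rot: [0.603, 1.571, -2.773]
force: [0.6, 0.1, -4.3]
width: 0.0106
```

```bash
python3 f.py
```

```text
[[ 0.65 -0.14 -2.92]
 [-0.31 -0.15 -3.38]
 [-0.19 -0.78 -4.41]] [ 0.05 -0.36 -3.57] [560.31 204.23 214.36]
```

jog_arm([
  {"dx": 0.0005, "dy": 0, "dz": 0, "twist": 0},
  {"dx": 0.001, "dy": 0, "dz": 0, "twist": 0},
  {"dx": 0.0015, "dy": 0, "dz": 0, "twist": 0},
  {"dx": 0.0015, "dy": 0, "dz": 0, "twist": 0},
])

```text
t: 19.52
eef_pos: [0.5602, 0.2042, 0.2127]
ee_rot: [0.74, 1.571, -2.636]
force: [-1.5, -0.1, -3.7]
width: 0.0111
```

```bash
python3 f.py; python3 - <<'E'
from h import *
s=arm.grab_frame("scene")[:,:,::-1]
cv2.imwrite("pics/s13.png",s)
crop(s,335,215,90,90,8,"s13c.png")
E
```

```text
[[ 0.48  0.28 -3.04]
 [-0.63 -0.08 -4.31]
 [ 0.24 -0.27 -3.27]] [ 0.03 -0.02 -3.54] [560.33 204.27 212.86]
```

View pics/s13c.png

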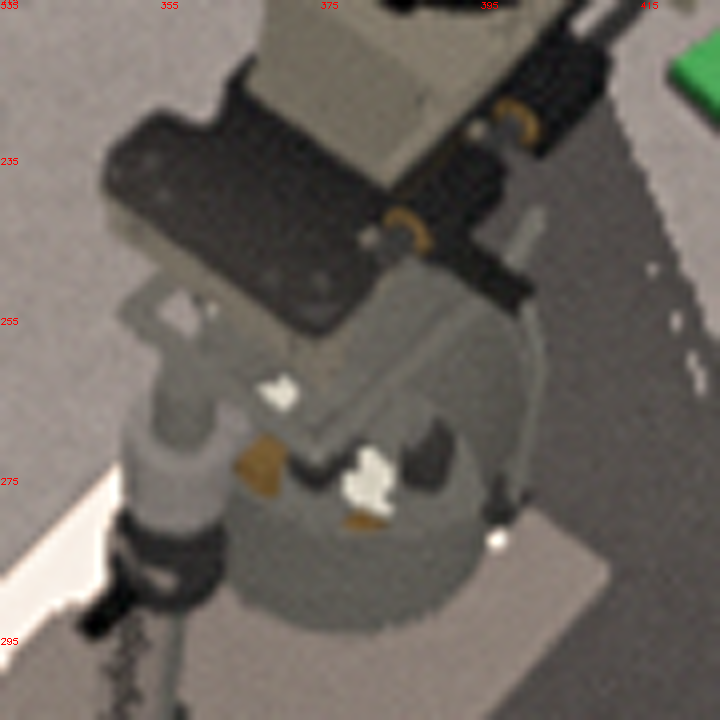

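The prong enters under the grip at scene (393,253) and its tip rises beyond it to (402,241). The placing looks right, but the force still shows no contact.

jog_arm([
  {"dx": 0.0005, "dy": 0, "dz": 0, "twist": 0},
  {"dx": 0.001, "dy": 0, "dz": 0, "twist": 0},
  {"dx": 0.0015, "dy": 0, "dz": 0, "twist": 0},
  {"dx": 0.0015, "dy": 0, "dz": 0, "twist": 0},
])

```text
t: 20.05
eef_pos: [0.5602, 0.2042, 0.2112]
ee_rot: [0.753, 1.571, -2.624]
force: [0.4, -0.6, -4.5]
width: 0.0113
```

```bash
python3 f.py
```

```text
[[ 0.02  0.13 -3.59]
 [ 0.57  0.3  -4.52]
 [ 0.26  0.6  -4.69]] [ 0.28  0.34 -4.27] [560.32 204.24 211.36]
```

jog_arm([
  {"dx": 0.0005, "dy": 0, "dz": 0, "twist": 0},
  {"dx": 0.001, "dy": 0, "dz": 0, "twist": 0},
  {"dx": 0.0015, "dy": 0, "dz": 0, "twist": 0},
  {"dx": 0.0015, "dy": 0, "dz": 0, "twist": 0},
])

```text
t: 20.53
eef_pos: [0.5603, 0.2043, 0.2099]
ee_rot: [-3.073, 1.571, -0.166]
force: [-0.2, 1.0, -4.1]
width: 0.0113
```

```bash
python3 f.py
```

```text
[[ 0.65 -0.79 -2.92]
 [ 0.   -0.33 -4.14]
 [ 0.42  0.64 -3.76]] [ 0.35 -0.16 -3.61] [560.32 204.25 209.91]
```

jog_arm([
  {"dx": 0.0005, "dy": 0, "dz": 0, "twist": 0},
  {"dx": 0.001, "dy": 0, "dz": 0, "twist": 0},
  {"dx": 0.0015, "dy": 0, "dz": 0, "twist": 0},
  {"dx": 0.0015, "dy": 0, "dz": 0, "twist": 0},
])

```text
t: 21.02
eef_pos: [0.5604, 0.2043, 0.2085]
ee_rot: [-2.708, 1.571, 0.198]
force: [-1.3, -0.2, -0.5]
width: 0.0114
```

```bash
python3 f.py
```

```text
[[ 0.27 -0.54 -1.56]
 [-0.74  0.1  -0.88]
 [-0.61 -0.8  -1.17]] [-0.36 -0.41 -1.2 ] [560.39 204.27 208.55]
```

Contact: the tool load fell from 3.7 N to 1.2 N. I'll lower a little more to hand over the rest.

jog_arm([
  {"dx": 0.0003, "dy": 0, "dz": 0, "twist": 0},
  {"dx": 0.0006, "dy": 0, "dz": 0, "twist": 0},
  {"dx": 0.0006, "dy": 0, "dz": 0, "twist": 0},
])

```text
t: 21.42
eef_pos: [0.5604, 0.2043, 0.2079]
ee_rot: [-2.577, 1.57, 0.33]
force: [-0.6, -0.1, 0.4]
width: 0.011
```

```bash
python3 f.py; python3 - <<'E'
from h import *
s=arm.grab_frame("scene")[:,:,::-1]
cv2.imwrite("pics/s14.png",s)
crop(s,335,215,90,90,8,"s14c.png");print(arm.get_state()["moment"])
E
```

```text
[[-1.92 -0.03  0.54]
 [-0.82  0.22  0.52]
 [ 0.26 -0.04  0.94]] [-0.82  0.05  0.67] [560.41 204.3  207.93]
[-0.01368722  0.33596357  0.0138227 ]
```

View pics/s14c.png

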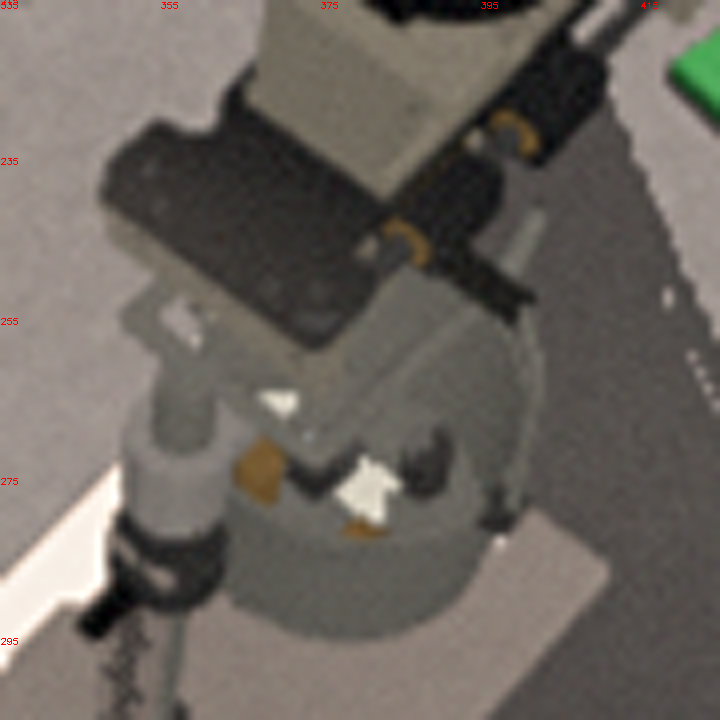

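The load on the tool is now about zero, so the hook carries the weight. The side force hints the grip sits about 1 mm behind the seat. I'll ease it 1 mm forward and up 0.3 mm, then check.

jog_arm([
  {"dx": -0.0003, "dy": 0, "dz": 0.0005, "twist": 0},
  {"dx": -0.0003, "dy": 0, "dz": 0.001, "twist": 0},
  {"dx": -0.0003, "dy": 0, "dz": 0.001, "twist": 0},
  {"dx": -0.0003, "dy": 0, "dz": 0.001, "twist": 0},
])

```text
t: 21.95
eef_pos: [0.5598, 0.2045, 0.2083]
ee_rot: [-2.721, 1.57, 0.185]
force: [2.2, -1.3, 0.4]
width: 0.0111
```

```bash
python3 f.py;python3 f.py
```

```text
[[ 2.48 -1.7   0.4 ]
 [ 3.22 -1.31 -1.13]
 [ 4.4  -0.67  0.12]] [ 3.37 -1.23 -0.2 ] [559.73 204.53 208.21]
[[ 2.06  0.32  0.05]
 [ 4.18 -0.73  0.97]
 [ 3.54 -0.44 -0.43]] [ 3.26 -0.28  0.19] [559.63 204.56 208.22]
```

jog_arm([
  {"dx": 0, "dy": 0, "dz": -0.0004, "twist": 0},
  {"dx": 0, "dy": 0, "dz": -0.0008, "twist": 0},
  {"dx": 0, "dy": 0, "dz": -0.0008, "twist": 0},
  {"dx": 0, "dy": 0, "dz": -0.0008, "twist": 0},
])

```text
t: 22.58
eef_pos: [0.5598, 0.2044, 0.208]
ee_rot: [-0.094, 1.57, 2.812]
force: [0.6, 0.9, 0.4]
width: 0.0113
```

```bash
python3 f.py;python3 f.py
```

```text
[[-0.01  1.88  0.05]
 [-0.17  1.46  0.08]
 [ 0.35  0.66  0.64]] [0.05 1.34 0.26] [559.84 204.43 207.95]
[[-0.    0.91  0.85]
 [-0.81  1.09 -0.54]
 [-0.38  0.98  0.24]] [-0.4   1.    0.18] [559.88 204.43 207.95]
```

The forces are near zero (0, 1.0, 0.2 N), so I'm opening the fingers.

jog_arm([
  {"dx": 0, "dy": 0, "dz": 0, "twist": 0},
  {"dx": 0, "dy": 0, "dz": 0, "twist": 0},
  {"dx": 0, "dy": 0, "dz": 0, "twist": 0},
  {"dx": 0, "dy": 0, "dz": 0, "twist": 0},
  {"dx": 0, "dy": 0, "dz": 0, "twist": 0},
  {"dx": 0, "dy": 0, "dz": 0, "twist": 0},
], gripper=0.034)

```text
t: 23.38
eef_pos: [0.5601, 0.2042, 0.208]
ee_rot: [1.16, 1.571, -2.217]
force: [-0.2, -0.6, 0.0]
width: 0.0335
```

```bash
python3 f.py; python3 - <<'E'
from h import *
s=arm.grab_frame("scene")[:,:,::-1]
cv2.imwrite("pics/s15.png",s)
crop(s,335,215,90,90,8,"s15c.png");print(arm.get_state()["width"])
E
```

```text
[[ 0.56 -0.08  0.  ]
 [ 0.6   0.24  0.5 ]
 [ 0.18 -0.27 -0.12]] [ 0.45 -0.03  0.13] [560.1  204.25 208.02]
0.03383207900171255
```

View pics/s15c.png

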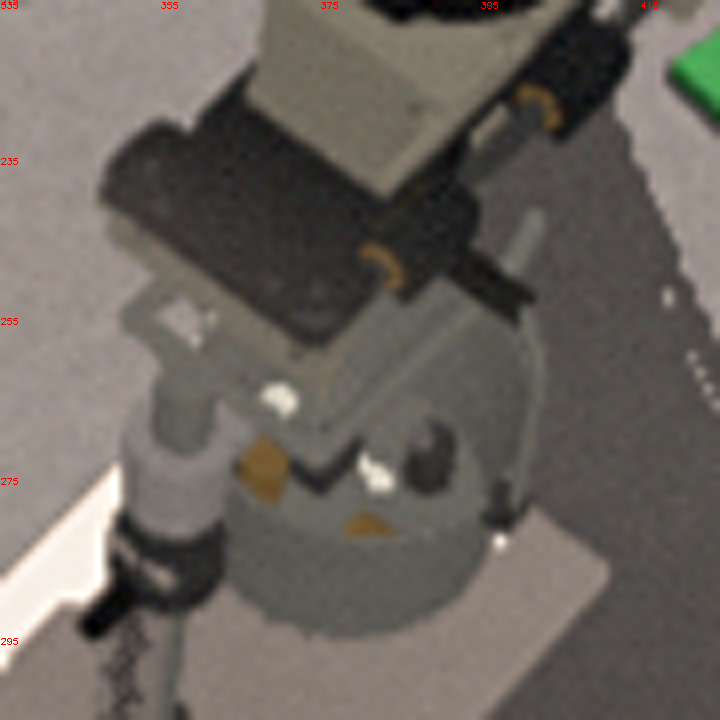

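The fingers are open and the grip stays in place (its end is still at scene (401,251)), with the tip beyond it at (402,241). I'm retracting straight up.

jog_arm([
  {"dx": -0.001, "dy": 0, "dz": 0, "twist": 0},
  {"dx": -0.003, "dy": 0, "dz": 0, "twist": 0},
  {"dx": -0.006, "dy": 0, "dz": 0, "twist": 0},
  {"dx": -0.01, "dy": 0, "dz": 0, "twist": 0},
  {"dx": -0.015, "dy": 0, "dz": 0, "twist": 0},
  {"dx": -0.021, "dy": 0, "dz": 0, "twist": 0},
  {"dx": -0.028, "dy": 0, "dz": 0, "twist": 0},
  {"dx": -0.036, "dy": 0, "dz": 0, "twist": 0},
  {"dx": -0.046, "dy": 0, "dz": 0, "twist": 0},
  {"dx": -0.058, "dy": 0, "dz": 0, "twist": 0},
  {"dx": -0.07, "dy": 0, "dz": 0, "twist": 0},
  {"dx": -0.082, "dy": 0, "dz": 0, "twist": 0},
  {"dx": -0.092, "dy": 0, "dz": 0, "twist": 0},
  {"dx": -0.098, "dy": 0, "dz": 0, "twist": 0},
  {"dx": -0.1, "dy": 0, "dz": 0, "twist": 0},
  {"dx": -0.1, "dy": 0, "dz": 0, "twist": 0},
])

```text
t: 24.92
eef_pos: [0.5602, 0.2044, 0.3086]
ee_rot: [-2.137, 1.57, 0.77]
force: [-0.7, -0.4, -0.3]
width: 0.0338
```

jog_arm([
  {"dx": 0, "dy": 0.003, "dz": 0.004, "twist": 0},
  {"dx": 0, "dy": 0.01, "dz": 0.01, "twist": 0},
  {"dx": 0, "dy": 0.022, "dz": 0.018, "twist": 0},
  {"dx": 0, "dy": 0.04, "dz": 0.026, "twist": 0},
  {"dx": 0, "dy": 0.06, "dz": 0.034, "twist": 0},
  {"dx": 0, "dy": 0.08, "dz": 0.04, "twist": 0},
  {"dx": 0, "dy": 0.1, "dz": 0.046, "twist": 0},
  {"dx": 0, "dy": 0.12, "dz": 0.05, "twist": 0},
  {"dx": 0, "dy": 0.14, "dz": 0.05, "twist": 0},
  {"dx": 0, "dy": 0.16, "dz": 0.05, "twist": 0},
  {"dx": 0, "dy": 0.178, "dz": 0.05, "twist": 0},
  {"dx": 0, "dy": 0.19, "dz": 0.05, "twist": 0},
  {"dx": 0, "dy": 0.197, "dz": 0.05, "twist": 0},
  {"dx": 0, "dy": 0.2, "dz": 0.05, "twist": 0},
  {"dx": 0, "dy": 0.2, "dz": 0.05, "twist": 0},
])

```text
t: 26.17
eef_pos: [0.4648, 0.0211, 0.308]
ee_rot: [-1.94, 1.571, 0.966]
force: [0.5, 0.2, -0.1]
width: 0.0338
```

```bash
python3 - <<'E'
from h import *
show()
s=arm.grab_frame("scene")[:,:,::-1];t=arm.grab_frame("top")[:,:,::-1]
cv2.imwrite("pics/s16.png",s);cv2.imwrite("pics/t16.png",t)
for k in range(4): arm.grab_frame("top")
s2=arm.grab_frame("scene")[:,:,::-1];cv2.imwrite("pics/s17.png",s2)
d=np.abs(s.astype(int)-s2)[215:320,330:430].max(2);print("max/mean diff",d.max(),d.mean())
crop(s2,330,215,90,100,7,"s17c.png");crop(t,200,125,90,90,7,"t16c.png")
E
```

```text
t 26.17 pos [0.4648 0.0211 0.308 ] F [ 0.533   0.169  -0.1495] M [0.0875 0.0867 0.0252] w 0.0338
tool axes (cols)
 [[ 0.0001 -0.2335 -0.9724]
 [ 0.0001 -0.9724  0.2335]
 [-1.     -0.0001 -0.0001]] q [ 0.4701 -0.0375 -0.3102 -0.0001 -1.2979 -0.7057]
max/mean diff 66 3.3566666666666665
```

View pics/s17c.png

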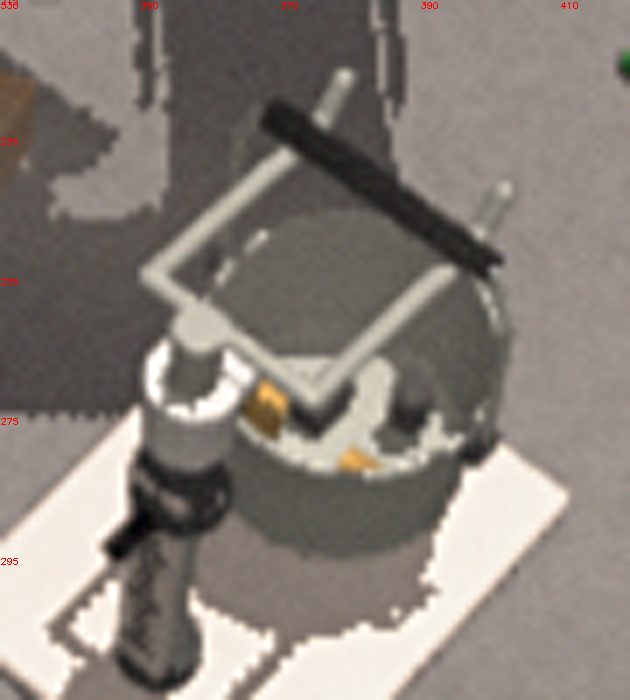

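View pics/t16c.png

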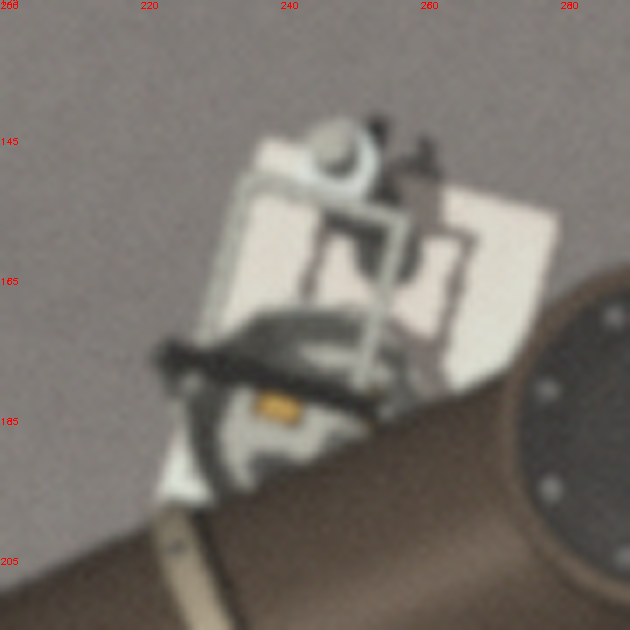

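View pics/s16.png

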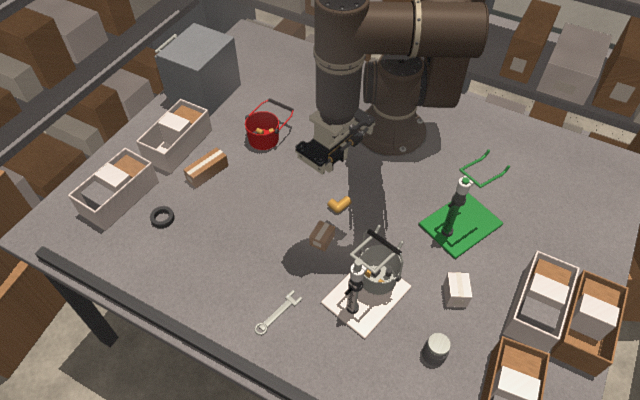

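The pail hangs on both prongs. The grip runs from scene (368,231) to (401,252) and the prongs cross it at about (373,234) and (397,250), nearly centred. I'll wait a moment and check for swinging.

jog_arm([
  {"dx": 0, "dy": 0, "dz": 0, "twist": 0},
  {"dx": 0, "dy": 0, "dz": 0, "twist": 0},
  {"dx": 0, "dy": 0, "dz": 0, "twist": 0},
  {"dx": 0, "dy": 0, "dz": 0, "twist": 0},
  {"dx": 0, "dy": 0, "dz": 0, "twist": 0},
  {"dx": 0, "dy": 0, "dz": 0, "twist": 0},
  {"dx": 0, "dy": 0, "dz": 0, "twist": 0},
  {"dx": 0, "dy": 0, "dz": 0, "twist": 0},
  {"dx": 0, "dy": 0, "dz": 0, "twist": 0},
  {"dx": 0, "dy": 0, "dz": 0, "twist": 0},
  {"dx": 0, "dy": 0, "dz": 0, "twist": 0},
  {"dx": 0, "dy": 0, "dz": 0, "twist": 0},
])

```text
t: 27.52
eef_pos: [0.4649, 0.0214, 0.3081]
ee_rot: [-0.703, 1.571, 2.204]
force: [-1.0, 0.0, -0.3]
width: 0.0339
```

```bash
python3 - <<'E'
from h import *
fr=[cv2.imread("pics/s16.png"),cv2.imread("pics/s17.png")]
for k in range(6): fr.append(arm.grab_frame("scene")[:,:,::-1].copy())
g=[cv2.cvtColor(f[255:305,358:405],6).astype(np.float32) for f in fr]
b=[cv2.cvtColor(f[170:220,300:330],6).astype(np.float32) for f in fr]
for i in range(len(g)-1): print(np.round(cv2.phaseCorrelate(g[-1],g[i])[0],2), round(float(np.abs(g[i]-g[-1]).mean()),2))
d0=cv2.imread("pics/scene0.png")
# bystanders displacement vs start
for n,(x,y) in dict(carton_mid=(322,235),white=(458,290),long=(206,167),jar=(437,348),spanner=(278,312),ring=(162,216),elbow=(340,204),red=(265,128),green=(460,222)).items():
    A,B=[cv2.cvtColor(f[y-25:y+25,x-25:x+25],6).astype(np.float32) for f in (d0,fr[-1])]
    print(n,np.round(cv2.phaseCorrelate(A,B)[0],2))
crop(fr[-1],330,215,90,100,7,"s18c.png")
E
```

```text
[0.03 0.  ] 2.04
[ 0.05 -0.02] 2.11
[-0.02 -0.04] 2.12
[ 0.02 -0.01] 2.07
[ 0.06 -0.02] 2.07
[ 0.03 -0.06] 2.07
[ 0.01 -0.04] 2.04
carton_mid [-0.11 -0.04]
white [0.03 0.04]
long [-0.45  0.01]
jar [0.08 0.08]
spanner [-0.01 -0.04]
ring [ 0.01 -0.05]
elbow [-0.6  -0.14]
red [ 0.14 -0.03]
green [ 0.05 -0.03]
```

View pics/s18c.png

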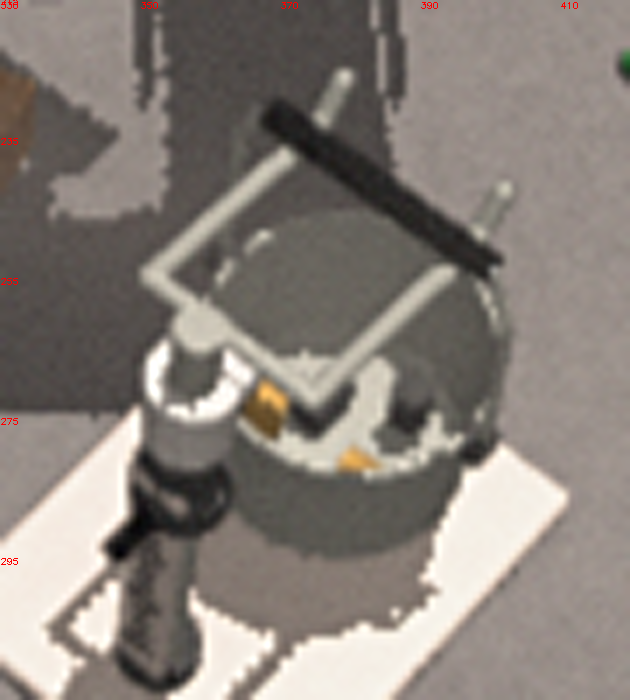

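The pail is still, with no shift above 0.06 px over 1.8 s. The shadow may explain the elbow and long-carton readings, so I'll check those two by colour.

```bash
python3 - <<'E'
from h import *
a=cv2.imread("pics/scene0.png");b=arm.grab_frame("scene")[:,:,::-1].copy()
for n,(x,y,r) in dict(elbow=(340,204,16),long=(206,167,26)).items():
    for f in (a,b):
        h=cv2.cvtColor(f[y-r:y+r,x-r:x+r],cv2.COLOR_BGR2HSV);m=((h[...,0]<25)&(h[...,1]>75)).astype(np.uint8);M=cv2.moments(m,True);print(n,M["m10"]/M["m00"]+x-r,M["m01"]/M["m00"]+y-r,M["m00"],cv2.boundingRect(m))
E
```

```text
elbow 338.9717741935484 203.875 248.0 (3, 8, 25, 17)
elbow 339.0199203187251 203.8406374501992 251.0 (3, 8, 25, 17)
long 206.95058517555267 166.95318595578675 769.0 (4, 6, 44, 41)
long 207.29766803840877 166.599451303155 729.0 (4, 6, 44, 39)
```

Neither has moved; the earlier differences came from shadows. I'm handing the job in.

```bash
python3 -c "
from station import arm
print(arm.job_done(), arm.get_state()['t'])"
```

```text
the job is handed in; nothing more can be done
the job is handed in; nothing more can be done
```

The steel pail is hanging by its bail in both seats of the white scale's twin hook. I handed the job in at about 28 s of the 72 s allowed.

**What I did:** I gripped the flat bail, swung it upright with the pail on the bench, and carried the pail level to the hook. I lowered it by feel and let go once the tool force was about zero. The hook turned out to be set near the bottom of its range.

**Last checks:**
- **Placing:** the grip lies across both prongs, about 2 mm off centre by my estimate.
- **Still:** the pail showed no movement over 1.8 s (under 0.1 px), and it looks level with the fittings inside.
- **Robot clear:** the gripper is well away from the pail and the scale.
- **Other things on the bench:** nothing has moved. The elbow and the long carton first read about 0.5 px of shift, but a colour check put that down to shadow.

**What did not go to plan:**
- **Pail slid:** the bail started about 5° above level, so the pail slid roughly 9 mm along the bench during the swing.
- **Force while raising the bail:** near the end of the swing the tool pressed down on the standing pail with about 8 N for a moment. Relieving that then pulled up about 3 N, close to the pail's weight.
- **Force at the hook:** while I centred the grip in the seat, it pushed sideways on the hook with about 3.4 N for under a second. The vertical force stayed within about 1 N of the pail's own weight (about 3.7 N), so I estimate the hook never carried more than about 6 N in all.

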